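# Find the key, unlock the tape stand and unload its rolls

### The job

The tape stand is locked and its keys are mixed up: try the keys in the lock, one after another and pushed fully home, until one turns the red latch bar round to its stop, clear of the spindles; put each key you have tried, the right one too, into the white tub before you lift any roll, and leave the bar open. Then slide every roll up off its spindle and lay them all flat on the floor of the blue tray, side by side, the same way up as they stood, and put any keys left in the rack into the tub as well. Never force the bar round without a key home in the lock, and leave the other things on the bench where they are.

Things in the scene. Friction and masses are not known exactly. Their poses are not given: they have to be found in the camera images.
- stand: Locking tape stand, fixed: grey base 90 x 236 x 15 mm, two upright spindles (18 mm diameter, tops 80 mm above the bench) 90 mm either side of its centre along its y. In the middle a square barrel (52 mm, 84 mm high) carries hub and latch bar; behind, 60 to 115 mm along +x, a blue housing 100 mm wide, top at 82 mm. Origin: on the bench under the lock axis; z up.
- latch (a joint): Red latch bar (18 x 212 mm, 84 to 92 mm above the bench) on its brass hub (50 x 50 mm, top at 102 mm). 0 = locked: it lies along the stand's y over both spindles and no roll can come off; it grows to the stop at 1.5 rad as the hub turns clockwise seen from above: bar along the stand's x, clear of the rolls. Stays where left (friction 0.12 N m). A wrong key jams by 0.2 to 0.35 rad and must not be forced.
- keyhole (a point): Centre of the keyhole in the top face of the brass hub, 102 mm above the bench; z up, y along the slot and the bar; turns with the hub. Slot 33 mm (y) by 7 mm (x), deeper than the blade. A key is home when its shoulder rests on the hub, its origin at this point; either way round. It pulls straight up at 0 and at the 1.5 rad stop.
- rack: Plywood key rack, fixed, 50 x 180 mm, 65 mm high, three slots 60 mm apart along its y axis in which the keys stand upright, shoulders on its top. One of the three keys opens the lock, a different one from start to start; it cannot be told by sight, only by trying: wrong keys go home too, but jam (turned 0.4 rad, a wrong one takes about 1 N m, the right one about 0.1, the hub following within 0.1 rad). Origin: centre of its underside.
- tub: White open tub, loose, 110 mm (x) by 140 mm (y), 62 mm high, walls and floor 5 mm, for the keys. Origin: centre of its underside; z up.
- tray: Blue shallow tray, loose, 170 mm (x) by 160 mm (y), 10 mm high, rim and floor 4 mm thick. It holds up to four rolls in two rows. Origin: centre of its underside; z up.
- key_a: Key with orange bow, loose, 40 g: flat bow 8 mm thick (x), 38 mm wide (y), 40 mm high (z) above the shoulder; steel blade 5 x 30 mm reaching 61 mm below it, round-nosed, a notch in both edges. Origin: centre of the shoulder (underside of the bow). Starts bow up in the rack, shoulder 65 mm above the bench; which key is in which slot varies.
- tip_a (a point): Tip of the blade of the orange key, 61 mm below its shoulder.
- key_b: Key with green bow, loose, 40 g: flat bow 8 mm thick (x), 38 mm wide (y), 40 mm high (z) above the shoulder; steel blade 5 x 30 mm reaching 61 mm below it, round-nosed, a notch in both edges. Origin: centre of the shoulder (underside of the bow). Starts bow up in the rack, shoulder 65 mm above the bench; which key is in which slot varies.
- tip_b (a point): Tip of the blade of the green key, 61 mm below its shoulder.
- key_c: Key with yellow bow, loose, 40 g: flat bow 8 mm thick (x), 38 mm wide (y), 40 mm high (z) above the shoulder; steel blade 5 x 30 mm reaching 61 mm below it, round-nosed, a notch in both edges. Origin: centre of the shoulder (underside of the bow). Starts bow up in the rack, shoulder 65 mm above the bench; which key is in which slot varies.
- tip_c (a point): Tip of the blade of the yellow key, 61 mm below its shoulder.
- roll_1: Roll of green tape, loose, 70 g, wound on a cardboard core: outer diameter 56 mm, hole 26 mm, 32 mm high. Origin: centre of its underside; z along its axis. Starts on a spindle, at the bottom.
- roll_2: Roll of yellow tape, loose, 70 g, wound on a cardboard core: outer diameter 56 mm, hole 26 mm, 32 mm high. Origin: centre of its underside; z along its axis. Starts on a spindle, at the bottom.
- roll_3: Roll of orange tape, loose, 70 g, wound on a cardboard core: outer diameter 56 mm, hole 26 mm, 32 mm high. Origin: centre of its underside; z along its axis. Starts on a spindle, on top of another roll; in some starts it is absent.
- roll_4: Roll of white tape, loose, 70 g, wound on a cardboard core: outer diameter 56 mm, hole 26 mm, 32 mm high. Origin: centre of its underside; z along its axis. Starts on a spindle, on top of another roll; in some starts it is absent.
- bottle: White dosing bottle, 60 mm across, 130 mm high; loose bystander, not to be disturbed. Origin at its underside or middle.
- jar: Clear jar, 72 mm across, 85 mm high; loose bystander, not to be disturbed. Origin at its underside or middle.
- shell: Sea shell, about 80 mm long; loose bystander, not to be disturbed. Origin at its underside or middle.
- brush: Brush 160 mm long, absent in some starts; loose bystander, not to be disturbed. Origin at its underside or middle.
- coral: Piece of white coral, about 75 mm across; loose bystander, not to be disturbed. Origin at its underside or middle.
Not all that is in view belongs to the job. Leave any purple look-alike of the roll_3 alone.

How it is judged:
By the outcome, as a careful person would: the job done as asked, in the order asked, and still so for the second after the job is handed in, with the robot touching nothing.
Of roll_3, roll_4, brush only 1 to 3 are there at a start; the rules pass over those that are not, and their reading is None.
At some moment in a run one of tub, tray may be knocked a few centimetres aside while the robot is not near it.
It also fails if it takes over 210 s, if anything falls off the work surface, if the arm or the gripper's body presses on something with over 40 N, if the wrist force passes 120 N, or if a joint passes its speed limit or range.

### The arm

A 6-joint arm with a two-finger parallel gripper is mounted at the origin on the work surface. World frame = base frame: x ahead of the robot, y to its left, z up, the work surface at z = 0. Lengths are in m, angles in rad, forces in N, time in s.
With the tool pointing down it reaches from about 0.25 to 0.725 m from the base axis. Payload 9.7 kg.
Tool frame: the origin (TCP) lies on the centre line of the jaws, within the pads' length; the fingertips stand 14 mm ahead of it and the grasp point (between the pads) lies 5 mm behind it (bot.tips_ahead is the z of the fingertips in the tool frame, in m); z points along the fingers, y is the line along which they close (so a half turn about z gives the same grasp; the last joint's range is limited). The gripper opens to 85 mm and grips with 20 to 120 N. Pads are 22 mm wide; open, the fingers measure 114 mm over their backs; the gripper's body (76 mm by 85 mm) begins 54 mm behind the grasp point. The pads swing forward as they close: fully open they stand 13 mm farther back than shut.
Start: joints at [1.169, 0.087, 0.176, 1.66, 0, 1.571], TCP at [0.215, 0.506, 0.245] pointing down, gripper open.
Joint ranges: [-3.13, 3.13], [-0.85, 1.81], [-1.15, 1.24], [-2.2, 2.28], [-1.44, 1.52], [-3.14, 3.14]. Speed limits (rad/s): [2.22, 2.22, 2.57, 3.14, 3.14, 3.14].

### API

Orientations are given as a unit quaternion [w, x, y, z].
In Python, from station import bot gives the robot as it stands.
- The arm moves only by the tool apply_moves, never from a script. Its argument "rows" is a list of rows, each an object of numbers: "jaw": the opening in per cent of the stroke, from 0 (shut) to 100 (fully open); "tx", "ty", "tz": the shift along the tool's x, y, z in cm; "roll": the turn about the tool's z in degrees. In form: [{"jaw": .., "tx": .., "ty": .., "tz": .., "roll": ..}, ...]. A call has 1 to 12 rows; each row is the pose to reach, as a shift and turn from the pose commanded when the call began, along the tool's axes at that moment; what a row does not reach only later rows make up. A row lasts 1/10 s, in which the tool goes at most 50 mm and 8.59 degrees, less where a joint would pass 70% of its speed; a pose out of reach is approached as far as the arm can. A call with a gripper value outside its range is refused whole. The fingers move at their own pace and stop on an object; the grip force is fixed at half the most. Time passes only in rows, so rows that repeat a pose let the fingers close. It gives the time, the measured TCP pose, the force, the opening and the grip force at its end, in the units of the state.
- bot.sense(): the state, without advancing time (a new reading comes with each control period).
- bot.get_image(name): name is "side" or "top"; returns the picture (400x640x3 uint8, blue, green, red); there is no depth.
- bot.camera_info(name): a dict with "K" (3x3 intrinsics, pixels), "k1" (the pictures are not rectified: a ray, as slopes to the right and down, at radius r is drawn at 1 + k1 r^2 times it, then the intrinsics apply), "rvec" (rotation vector, rad) and "tvec" (3), from world to camera coordinates, as OpenCV has them. Camera axes: x right, y down, z forward; pixel columns grow to the right and rows downward; lengths in m; the calibration is good to about 2 mm. A picture is of the moment at which its call begins. camera_info takes no time and is no camera call.
- bot.finish_job(): hands the job in; it is judged then, once.
Trained networks look in the newest picture that a camera, given by its name, has taken for a name from the list of things; names that differ only in an ending like _2 or _b are one class to them, and where a whole thing is asked for, a point or a joint stands for the part that bears it (a point fixed in the world has none). Each returns a list of dicts, best first, with "confidence" (0 to 1); they miss things now and then, are a little off and sometimes report something else, mostly with a low value. They report only what shows in the picture. A call takes as long as a camera call. They do not tell look-alikes from the thing itself.
- bot.spot_in(camera, target): "at" ([x, y, z] in m, in world coordinates, good to about 4 mm: the middle of the surface that is visible of it).
The state is a dict: "time": time; "joints": joint angles; "joint_velocities": joint speeds; "tau": joint torques, N m; "tool_pos": TCP position; "orientation": TCP orientation; "force": force on the tool from outside, world axes, zero at the start; "ft_torque": the same for the moment, N m; "finger_gap": finger opening in m; "finger_force": force on a finger pad.
Only numpy, scipy, OpenCV 4.12 (cv2) and the standard library are available. Lean on these libraries where they do the work, as an engineer would, in place of code of your own. Each camera call takes 0.05 s, during which the arm holds its last target. There are 200 camera calls.

## Working session

There is one attempt and no reset: what is moved stays moved. The work goes in short steps, Python scripts to look and compute and a tool call to move; the robot and the scene stay as the last step left them, time stands still between calls to the robot, and variables do not carry over. Pictures are saved under pics/ and viewed, at most 14 in all, crops included, and the job is handed in when it is done.

Besides the shell and the picture viewer there is one more tool, called as name(argument=value, ...), one argument or row to a line, values as JSON. apply_moves: Moves the arm, as the interface text tells. Its arguments: {"type":"object","properties":{"rows":{"type":"array","items":{"type":"object","properties":{"jaw":{"type":"number"},"tx":{"type":"number"},"ty":{"type":"number"},"tz":{"type":"number"},"roll":{"type":"number"}}}}},"required":["rows"]}

```bash
mkdir -p pics; ls; cat > h.py <<'E'
from station import bot
import numpy as np, cv2
from scipy.spatial.transform import Rotation as R
def cam(n):
    c=bot.camera_info(n); return np.array(c["K"]),c["k1"],cv2.Rodrigues(np.array(c["rvec"],float))[0],np.array(c["tvec"],float).ravel()
def px(n,P):
    K,k1,Rm,t=cam(n); p=(Rm@np.atleast_2d(P).T).T+t; s=p[:,:2]/p[:,2:]
    s=s*(1+k1*(s**2).sum(1,keepdims=True)); return s@K[:2,:2].T+K[:2,2]
def at_z(n,uv,z):
    K,k1,Rm,t=cam(n); uv=np.atleast_2d(np.array(uv,float))
    q=cv2.undistortPoints(uv[:,None],K,np.array([k1,0,0,0.]))[:,0]
    d=np.c_[q,np.ones(len(q))]@Rm; o=-Rm.T@t
    return o+d*((z-o[2])/d[:,2])[:,None]
def Rt():
    s=bot.sense(); w,x,y,z=s["orientation"]; return R.from_quat([x,y,z,w]).as_matrix(),np.array(s["tool_pos"])
def go(P):  # world target -> tool shift cm
    M,p=Rt(); return np.round(M.T@(np.array(P)-p)*100,2)
E
python3 - <<'E'
from h import *
for n in("top","side"):
    cv2.imwrite(f"pics/{n}0.png",bot.get_image(n))
    K,k1,Rm,t=cam(n); print(n,K[0,0],k1,-Rm.T@t)
    for o in["stand","latch","keyhole","rack","tub","tray","key_a","roll_1","bottle","jar","shell","brush","coral"]:
        print(o,[(np.round(d["at"],3).tolist(),round(d["confidence"],2)) for d in bot.spot_in(n,o)][:5])
s=bot.sense();print({k:np.round(v,3).tolist() for k,v in s.items()}); print(Rt()[0].round(2))
E
```

```text
pics
top 496.6962809177445 -0.05695588313856952 [0.40870387 0.02448666 1.39477704]
stand [([0.628, 0.033, 0.034], 0.73), ([0.477, -0.314, 0.004], 0.31)]
latch [([0.614, 0.026, 0.098], 0.58)]
keyhole [([0.608, 0.029, 0.094], 0.94)]
rack [([0.437, 0.295, 0.068], 0.61)]
tub [([0.419, -0.012, 0.005], 0.96)]
tray [([0.477, -0.316, -0.001], 0.78), ([0.653, 0.373, 0.092], 0.27)]
key_a [([0.428, 0.354, 0.104], 0.55), ([0.455, 0.237, 0.104], 0.51), ([0.436, 0.298, 0.104], 0.44)]
roll_1 [([0.73, -0.139, 0.031], 0.76), ([0.593, 0.114, 0.046], 0.69), ([0.58, -0.165, 0.033], 0.53)]
bottle [([0.653, 0.374, 0.09], 0.88)]
jar [([0.646, -0.347, 0.087], 0.77)]
shell [([0.628, 0.273, 0.038], 0.58), ([0.653, 0.374, 0.09], 0.37)]
brush [([0.724, -0.229, 0.019], 0.77), ([0.475, -0.315, 0.003], 0.39)]
coral [([0.762, 0.165, 0.037], 0.78), ([0.626, 0.035, 0.03], 0.43)]
side 378.1538053469058 0.030200243633171687 [ 0.03178517 -0.70405371  0.71451363]
stand [([0.604, 0.007, 0.055], 0.79), ([0.644, 0.364, 0.068], 0.73)]
latch [([0.608, 0.014, 0.094], 0.92), ([0.429, 0.359, 0.091], 0.18)]
keyhole [([0.609, 0.01
[... 463 characters left out ...]
-0.086, 0.035], 0.59), ([0.611, -0.081, 0.071], 0.56), ([0.588, 0.096, 0.042], 0.53)]
bottle [([0.644, 0.368, 0.067], 0.85)]
jar [([0.63, -0.37, 0.062], 0.55)]
shell [([0.623, 0.256, 0.032], 0.51)]
brush [([0.715, -0.234, 0.017], 0.95)]
coral [([0.762, 0.172, 0.045], 0.44)]
{'time': 1.4, 'joints': [1.169, 0.087, 0.176, 1.66, 0.0, 1.571], 'joint_velocities': [-0.001, -0.0, 0.0, 0.002, -0.0, -0.001], 'tau': [0.001, -52.01, 46.486, 0.002, 0.0, -0.0], 'tool_pos': [0.215, 0.506, 0.245], 'orientation': [-0.0, 0.2, 0.98, 0.0], 'force': [0.685, -0.423, -0.718], 'ft_torque': [0.053, 0.024, 0.01], 'finger_force': 0.0, 'finger_gap': 0.086}
[[-0.92  0.39 -0.  ]
 [ 0.39  0.92  0.  ]
 [ 0.    0.   -1.  ]]
```

View pics/top0.png

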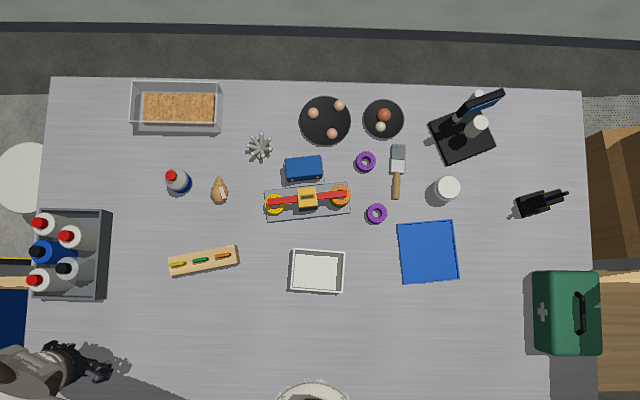

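View pics/side0.png

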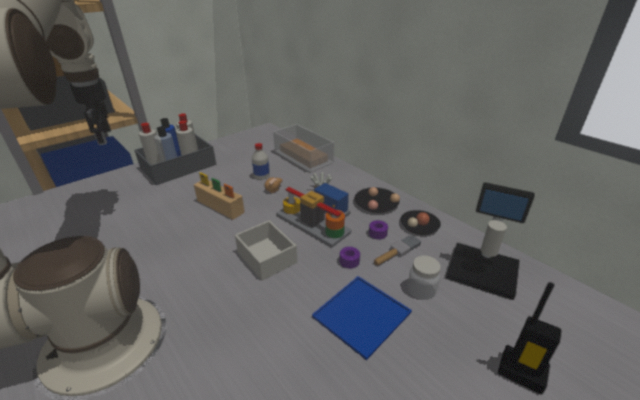

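The top view shows the rack at about (203,260), the tub at (316,271), the tray at (428,251) and the stand at (307,200). The yellow roll sits on the left spindle and orange over green on the right one. The purple look-alikes are at (366,161) and (376,213). Next I'll segment colours for finer positions.

```bash
cat >> h.py <<'E'
def seg(n,img,P,r,lo,hi):
    "PCA of hsv mask near world point P within r px -> centre uv, angle, lengths"
    u,v=px(n,P)[0]; h=cv2.cvtColor(img,cv2.COLOR_BGR2HSV)
    m=cv2.inRange(h,np.array(lo),np.array(hi)); yy,xx=np.mgrid[:400,:640]; m=(m>0)&((xx-u)**2+(yy-v)**2<r*r)
    return np.c_[xx[m],yy[m]].astype(float)
E
python3 - <<'E'
from h import *
img=bot.get_image("top")
a=cv2.resize(img[175:285,160:360],None,fx=4,fy=4,interpolation=cv2.INTER_CUBIC); cv2.imwrite("pics/c1.png",a)
def pca(pts,z):
    W=at_z("top",pts,z)[:,:2]; c=W.mean(0); e,v=np.linalg.eigh(np.cov((W-c).T)); d=v[:,1]; 
    q=(W-c)@d; return len(W),c.round(4),np.degrees(np.arctan2(d[1],d[0])).round(2),(q.min().round(4),q.max().round(4)),(c+d*(q.min()+q.max())/2).round(4)
print("red",pca(seg("top",img,[.61,.028,.09],55,(0,200,120),(4,255,255)),.092))
print("red2",pca(seg("top",img,[.61,.028,.09],55,(174,150,100),(180,255,255)),.092)) if len(seg("top",img,[.61,.028,.09],55,(174,150,100),(180,255,255)))>5 else 0
for n,P in(("Y",[.428,.354,.104]),("G",[.437,.298,.104]),("O",[.455,.237,.104])):
    u,v=px("top",P)[0].round().astype(int); h=cv2.cvtColor(img,cv2.COLOR_BGR2HSV); print(n,u,v,h[v-1:v+2,u-2:u+3].tolist())
    p=seg("top",img,P,14,(0,190,90),(90,255,255)); 
    if len(p)>5: print(pca(p,.105))
u,v=px("top",[.61,.028,.102])[0].round().astype(int);print(u,v,h[v,u-12:u+13].tolist())
E
```

```text
red (25, array([0.6013, 0.0373]), np.float64(97.75), (np.float64(-0.1156), np.float64(0.0881)), array([0.6032, 0.0237]))
red2 (24, array([0.6052, 0.0605]), np.float64(95.81), (np.float64(-0.1319), np.float64(0.0706)), array([0.6083, 0.03  ]))
Y 179 263 [[[22, 124, 154], [24, 167, 171], [26, 224, 183], [26, 255, 192], [26, 255, 191]], [[26, 255, 199], [27, 255, 199], [27, 255, 199], [26, 245, 202], [26, 236, 203]], [[26, 231, 192], [26, 243, 185], [26, 255, 182], [26, 255, 183], [26, 255, 165]]]
(40, array([0.4272, 0.3572]), np.float64(100.96), (np.float64(-0.0202), np.float64(0.0215)), array([0.4271, 0.3578]))
G 200 260 [[[70, 208, 142], [70, 197, 146], [70, 189, 147], [70, 177, 151], [70, 176, 151]], [[70, 190, 137], [69, 190, 129], [70, 204, 125], [70, 212, 113], [68, 200, 92]], [[64, 36, 50], [70, 12, 62], [40, 26, 58], [23, 72, 57], [27, 96, 69]]]
(24, array([0.4391, 0.3029]), np.float64(102.38), (np.float64(-0.0169), np.float64(0.0147)), array([0.4393, 0.3018]))
O 224 254 [[[20, 34, 136], [16, 123, 154], [15, 190, 165], [15, 255, 182], [16, 255, 195]], [[15, 255, 194], [16, 255, 202], [17, 254, 204], [17, 239, 207], [16, 221, 211]], [[16, 225, 215], [16, 229, 212], [16, 235, 205], [16, 249, 206], [16, 255, 200]]]
(41, array([0.4526, 0.2418]), np.float64(101.79), (np.float64(-0.0198), np.float64(0.0195)), array([0.4526, 0.2416]))
307 196 [[1, 186, 211], [0, 191, 202], [13, 197, 128], [23, 150, 220], [22, 154, 213], [21, 163, 156], [20, 174, 123], [20, 181, 110], [20, 174, 114], [20, 184, 94], [19, 138, 94], [19, 139, 88], [20, 78, 85], [20, 84, 82], [21, 81, 82], [15, 20, 77], [150, 7, 74], [114, 47, 87], [20, 106, 125], [22, 159, 183], [23, 150, 219], [25, 147, 212], [179, 189, 197], [0, 176, 198], [2, 178, 198]]
```

View pics/c1.png

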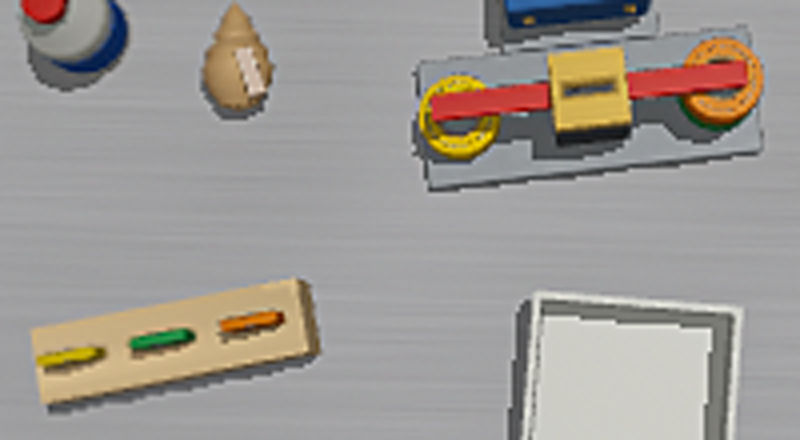

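```bash
cat >> h.py <<'E'
from scipy.optimize import minimize
def hull(n,P,S=8):
    im=np.zeros((400,640),np.uint8); q=cv2.convexHull(px(n,P).astype(np.float32))
    cv2.fillConvexPoly(im,np.round((q+0)*256).astype(np.int32),255,cv2.LINE_AA,8); return im/255.
def box(x,y,th,lx,ly,z0,z1):
    c=np.array([[a*lx/2,b*ly/2] for a in(-1,1) for b in(-1,1)]); Q=R.from_euler("z",th).as_matrix()[:2,:2]
    c=c@Q.T+[x,y]; return np.vstack([np.c_[c,[z]*4] for z in(z0,z1)])
def fit(masks,x0,lx,ly,z0,z1,fix=None,step=(.004,.004,.06)):
    "masks {cam:(mask,weight)}; returns x,y,th,cost"
    def f(p):
        p=list(p)+([fix] if fix is not None else [])
        return sum((w*(hull(n,box(*p,lx,ly,z0,z1))-m)**2).sum() for n,(m,w) in masks.items())
    x0=list(x0)[:2 if fix is not None else 3]; s=[x0]+[[x0[j]+(step[i] if i==j else 0) for j in range(len(x0))] for i in range(len(x0))]
    r=minimize(f,x0,method="Nelder-Mead",options=dict(initial_simplex=s,xatol=1e-5,fatol=1e-4)); return r.x,r.fun
def hmask(img,n,P,r,rng):
    h=cv2.cvtColor(cv2.GaussianBlur(img,(0,0),.4),cv2.COLOR_BGR2HSV); m=sum((cv2.inRange(h,np.array(a),np.array(b))>0) for a,b in rng)>0
    u,v=px(n,P)[0]; yy,xx=np.mgrid[:400,:640]; w=((xx-u)**2+(yy-v)**2<r*r)*1.
    return m.astype(float),w
COL=dict(O=[((5,150,40),(19,255,255))],G=[((55,110,30),(85,255,255))],Y=[((22,165,40),(33,255,255))],hub=[((16,100,165),(27,200,255))])
E
python3 - <<'E'
from h import *
I={n:bot.get_image(n) for n in("top","side")}
for k,P in dict(Y=(.427,.357),G=(.44,.30),O=(.4526,.2416)).items():
    for ns in(("top",),("side",),("top","side")):
        M={n:hmask(I[n],n,[*P,.085],16,COL[k]) for n in ns}
        r,c=fit(M,(*P,.21),.008,.038,.065,.105); print(k,ns,r.round(4),round(c,1),[int((m*w).sum()) for m,w in M.values()])
P=(.61,.028)
for ns in(("top",),("side",),("top","side")):
    M={n:hmask(I[n],n,[*P,.095],14,COL["hub"]) for n in ns}
    for n in M: # fill slot
        M[n]=(cv2.morphologyEx(M[n][0],cv2.MORPH_CLOSE,np.ones((9,9))),M[n][1])
    z0=.1019 if ns!=("side",) else .092
    r,c=fit(M,(*P,.08),.05,.05,.1019,.102); print("hub",ns,r.round(4),round(c,1))
h=cv2.cvtColor(I["top"],cv2.COLOR_BGR2HSV)
m=((h[...,0]<7)|(h[...,0]>170))&(h[...,1]>140)&(h[...,2]>100); w=np.zeros_like(m); w[180:215,262:355]=1
yy,xx=np.nonzero(m&w); W=at_z("top",np.c_[xx,yy],.092)[:,:2]
for sgn in(1,-1):
    W1=W[(W[:,1]-.028)*sgn>.03]; print("bar half",sgn,len(W1),W1.mean(0).round(4),W1[:,1].min().round(4),W1[:,1].max().round(4))
E
```

```text
Y ('top',) [0.4282 0.36   0.1481] 41.3 [47]
Y ('side',) [ 0.4385  0.379  -0.3606] 50.3 [10]
Y ('top', 'side') [ 0.428   0.3638 -0.0603] 128.1 [47, 10]
G ('top',) [0.4402 0.3058 0.1001] 42.7 [41]
G ('side',) [ 0.4583  0.3157 -0.3984] 57.3 [3]
G ('top', 'side') [ 0.4395  0.3043 -0.367 ] 139.6 [41, 3]
O ('top',) [0.452  0.245  0.0975] 27.3 [56]
O ('side',) [ 0.4615  0.2482 -0.4183] 47.6 [43]
O ('top', 'side') [ 0.4526  0.2427 -0.0531] 104.0 [56, 43]
hub ('top',) [0.6101 0.0272 0.1012] 43.3
hub ('side',) [ 0.602  0.12  -0.68 ] 0.0
hub ('top', 'side') [0.6098 0.027  0.1849] 227.3
bar half 1 180 [0.6002 0.0941] 0.0587 0.1303
bar half -1 185 [ 0.6182 -0.0392] -0.0764 -0.002
```

```bash
python3 - <<'E'
from h import *
I={n:bot.get_image(n) for n in("top","side")}
for n in I:
    h=cv2.cvtColor(I[n],cv2.COLOR_BGR2HSV); m=(h[...,1]>60).astype(np.uint8)
    m=cv2.morphologyEx(m,cv2.MORPH_CLOSE,np.ones((7,7)))
    u,v=px(n,[.44,.30,.04])[0].astype(int); w=np.zeros((400,640)); w[v-28:v+28,u-45:u+45]=1
    r,c=fit({n:(m.astype(float),w)},(.44,.30,.2),.05,.18,0.0,.065); print(n,r.round(4),round(c,1),int((m*w).sum()))
    # tub, tray from spot
for t in("tub","tray"):
  h=cv2.cvtColor(I["top"],cv2.COLOR_BGR2HSV)
  if t=="tray":
    m=((abs(h[...,0].astype(int)-108)<12)&(h[...,1]>150)).astype(float); P=(.477,-.315);L=(.17,.16,0,.01)
    w=np.zeros((400,640)); u,v=px("top",[*P,0])[0].astype(int); w[v-45:v+45,u-45:u+45]=1
    r,c=fit({"top":(m,w)},(*P,.0),*L); print(t,r.round(4),round(c,1),int((m*w).sum()))
  else:
    m=((h[...,1]<40)&(h[...,2]>205)).astype(np.uint8); u,v=px("top",[.419,-.012,.06])[0].astype(int); w=np.zeros((400,640),np.uint8); w[v-40:v+40,u-45:u+45]=1
    m=m*w; p=np.argwhere(m)[:,::-1].astype(np.float32); print(len(p)); (c,s,a)=cv2.minAreaRect(p); b=cv2.boxPoints((c,s,a)); W=at_z("top",b,.062); print("tub",W.mean(0).round(4),a,W.round(3).tolist())
E
```

```text
top [0.4391 0.302  0.204 ] 108.2 1383
side [0.4463 0.3083 0.1656] 179.5 1396
794
tub [ 0.419  -0.0054  0.062 ] 4.513988018035889 [[0.369, 0.067, 0.062], [0.477, 0.061, 0.062], [0.469, -0.078, 0.062], [0.361, -0.071, 0.062]]
tray [ 0.4776 -0.3156  0.1168] 190.2 3395
```

apply_moves(
  rows=[
    {"jaw": 45, "tx": -32, "ty": -15, "tz": 6, "roll": -125},
    {"jaw": 45, "tx": -32, "ty": -15, "tz": 6, "roll": -125},
    {"jaw": 45, "tx": -32, "ty": -15, "tz": 6, "roll": -125},
    {"jaw": 45, "tx": -32, "ty": -15, "tz": 6, "roll": -125},
    {"jaw": 45, "tx": -32, "ty": -15, "tz": 6, "roll": -125},
    {"jaw": 45, "tx": -32, "ty": -15, "tz": 6, "roll": -125},
    {"jaw": 45, "tx": -32, "ty": -15, "tz": 6, "roll": -125},
    {"jaw": 45, "tx": -32, "ty": -15, "tz": 6, "roll": -125},
    {"jaw": 45, "tx": -32, "ty": -15, "tz": 6, "roll": -125},
    {"jaw": 45, "tx": -32, "ty": -15, "tz": 6, "roll": -125},
    {"jaw": 45, "tx": -32, "ty": -15, "tz": 6, "roll": -125},
    {"jaw": 45, "tx": -32, "ty": -15, "tz": 6, "roll": -125},
  ],
)

```text
time: 2.85
tool_pos: [0.451, 0.2428, 0.1853]
orientation: [-0.0, -0.602, 0.798, 0.0]
force: [0.3, -0.2, 0.7]
finger_gap: 0.0384
finger_force: 0.0
```

```bash
cat >> h.py <<'E'
def plan(P,psi=None):
    "P world TCP target, psi yaw (deg) of tool y mod 360 -> tx ty tz roll"
    M,p=Rt(); cur=np.degrees(np.arctan2(M[1,1],M[0,1])); s=bot.sense()
    r=None if psi is None else -((psi-cur+180)%360-180)
    print("plan",go(P),"roll",None if r is None else round(r,2),"| pos",p.round(4),"yaw",round(cur,2),"q6",round(s["joints"][5],2),"t",round(s["time"],1),"gap",round(s["finger_gap"],4),"F",np.round(s["force"],1),"T",np.round(s["ft_torque"],2))
E
python3 -c "
from h import *
plan([.452,.2423,.13],192)"
```

```text
plan [ 0.02 -0.11  5.53] roll -27.93 | pos [0.451  0.2428 0.1853] yaw 164.07 q6 -0.8 t 2.9 gap 0.0384 F [ 0.3 -0.2  0.7] T [-0.01 -0.04  0.02]
```

apply_moves(
  rows=[
    {"jaw": 45, "tx": 0, "ty": -0.1, "tz": 3, "roll": -28},
    {"jaw": 45, "tx": 0, "ty": -0.1, "tz": 3, "roll": -28},
    {"jaw": 45, "tx": 0, "ty": -0.1, "tz": 3, "roll": -28},
    {"jaw": 45, "tx": 0, "ty": -0.1, "tz": 5, "roll": -28},
    {"jaw": 45, "tx": 0, "ty": -0.1, "tz": 8, "roll": -28},
    {"jaw": 45, "tx": 0, "ty": -0.1, "tz": 10, "roll": -28},
    {"jaw": 45, "tx": 0, "ty": -0.1, "tz": 10, "roll": -28},
  ],
)

```text
time: 3.55
tool_pos: [0.4505, 0.2419, 0.0826]
orientation: [0.002, 0.776, -0.631, -0.001]
force: [-0.3, 0.4, 0.4]
finger_gap: 0.0382
finger_force: 0.0
```

```bash
python3 - <<'E'
from h import *
plan([.452,.2423,.085],192)
I=bot.get_image("side"); u,v=px("side",[.452,.2423,.09])[0].astype(int)
J=bot.get_image("top"); a,b=px("top",[.452,.2423,.09])[0].astype(int)
f=lambda x,u,v:cv2.resize(x[v-25:v+25,u-33:u+33],None,fx=6,fy=6,interpolation=cv2.INTER_CUBIC)
cv2.imwrite("pics/g1.png",np.hstack([f(I,u,v),f(J,a,b)]))
E
```

```text
plan [-0.   -0.16 -0.24] roll -0.27 | pos [0.4505 0.2419 0.0826] yaw -168.27 q6 -1.28 t 3.5 gap 0.0382 F [-0.3  0.4  0.4] T [ 0.01  0.02 -0.01]
```

View pics/g1.png

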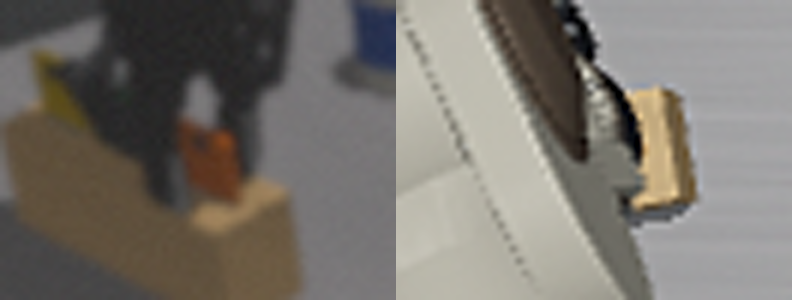

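The side crop shows the fingers straddling the orange bow, so I'll close now.

apply_moves(
  rows=[
    {"jaw": 45, "tx": 0, "ty": -0.1, "tz": -0.2, "roll": 0},
    {"jaw": 0, "tx": 0, "ty": -0.1, "tz": -0.2, "roll": 0},
    {"jaw": 0, "tx": 0, "ty": -0.1, "tz": -0.2, "roll": 0},
    {"jaw": 0, "tx": 0, "ty": -0.1, "tz": -0.2, "roll": 0},
    {"jaw": 0, "tx": 0, "ty": -0.1, "tz": -0.2, "roll": 0},
    {"jaw": 0, "tx": 0, "ty": -0.1, "tz": -0.2, "roll": 0},
    {"jaw": 0, "tx": 0, "ty": -0.1, "tz": -0.2, "roll": 0},
  ],
)

```text
time: 4.35
tool_pos: [0.4532, 0.2431, 0.0883]
orientation: [-0.001, 0.776, -0.631, 0.0]
force: [-1.2, -0.8, 5.7]
finger_gap: 0.0072
finger_force: 59.0
```

```bash
python3 -c "
from h import *
plan([.452,.2423,.20],192)"
```

```text
plan [  0.05   0.12 -11.17] roll -0.26 | pos [0.4532 0.2431 0.0883] yaw -168.26 q6 -1.28 t 4.3 gap 0.0072 F [-1.2 -0.8  5.7] T [-0.08  0.31 -0.02]
```

apply_moves(
  rows=[
    {"jaw": 0, "tx": 0, "ty": 0, "tz": -4},
    {"jaw": 0, "tx": 0, "ty": 0, "tz": -8},
    {"jaw": 0, "tx": 0, "ty": 0, "tz": -12.5},
    {"jaw": 0, "tx": 0, "ty": 0, "tz": -12.5},
    {"jaw": 0, "tx": 0, "ty": 0, "tz": -12.5},
  ],
)

```text
invalid input
```

```bash
python3 -c "
from h import *
plan([.610,.0272,.212],187.7)"
```

```text
plan [ 24.33 -10.98 -12.37] roll 4.04 | pos [0.4532 0.2431 0.0883] yaw -168.26 q6 -1.28 t 4.3 gap 0.0072 F [-1.2 -0.8  5.7] T [-0.08  0.31 -0.02]
```

apply_moves(
  rows=[
    {"jaw": 0, "tx": 0, "ty": 0, "tz": -4, "roll": 0},
    {"jaw": 0, "tx": 0, "ty": 0, "tz": -8, "roll": 0},
    {"jaw": 0, "tx": 0, "ty": 0, "tz": -12.5, "roll": 0},
    {"jaw": 0, "tx": 0, "ty": 0, "tz": -12.5, "roll": 0},
    {"jaw": 0, "tx": 24.3, "ty": -11, "tz": -12.5, "roll": 4},
    {"jaw": 0, "tx": 24.3, "ty": -11, "tz": -12.5, "roll": 4},
    {"jaw": 0, "tx": 24.3, "ty": -11, "tz": -12.5, "roll": 4},
    {"jaw": 0, "tx": 24.3, "ty": -11, "tz": -12.5, "roll": 4},
    {"jaw": 0, "tx": 24.3, "ty": -11, "tz": -12.5, "roll": 4},
    {"jaw": 0, "tx": 24.3, "ty": -11, "tz": -12.5, "roll": 4},
    {"jaw": 0, "tx": 24.3, "ty": -11, "tz": -12.5, "roll": 4},
    {"jaw": 0, "tx": 24.3, "ty": -11, "tz": -12.5, "roll": 4},
  ],
)

```text
time: 5.55
tool_pos: [0.6097, 0.0276, 0.212]
orientation: [0.0, 0.753, -0.658, -0.0]
force: [-1.2, -0.1, -1.0]
finger_gap: 0.0071
finger_force: 62.4
```

```bash
python3 - <<'E'
from h import *
plan([.610,.0272,.195],187.7)
for n in("side","top"):
    bot.get_image(n)
    for o in("key_a","tip_a","keyhole"): print(n,o,[(np.round(d["at"],4).tolist(),round(d["confidence"],2)) for d in bot.spot_in(n,o)][:4])
I=bot.get_image("side"); u,v=px("side",[.61,.027,.12])[0].astype(int)
cv2.imwrite("pics/k1.png",cv2.resize(I[v-40:v+40,u-40:u+40],None,fx=7,fy=7,interpolation=cv2.INTER_CUBIC)); print(u-40,v-40)
M,p=Rt(); sh=p+[0,0,-.0233]; print(px("side",[sh,sh-[0,0,.061],[.61,.0272,.102]]).round(1))
E
```

```text
plan [ 0.05 -0.03  1.7 ] roll 0.01 | pos [0.6097 0.0276 0.212 ] yaw -172.29 q6 -1.66 t 5.5 gap 0.0071 F [-1.2 -0.1 -1. ] T [ 0.03  0.01 -0.02]
side key_a [([0.4411, 0.2983, 0.0849], 0.55), ([0.4251, 0.3579, 0.0919], 0.49)]
side tip_a [([0.6119, 0.0195, 0.1715], 0.58), ([0.438, 0.2989, 0.0904], 0.42)]
side keyhole []
top key_a [([0.426, 0.3538, 0.1029], 0.47), ([0.4359, 0.3, 0.1035], 0.4)]
top tip_a [([0.4318, 0.3547, 0.1048], 0.42)]
top keyhole [([0.6049, 0.1177, 0.0909], 0.5), ([0.593, 0.1266, 0.044], 0.37)]
270 151
[[309.4 170.7]
 [309.8 189. ]
 [310.2 196.6]]
```

View pics/k1.png

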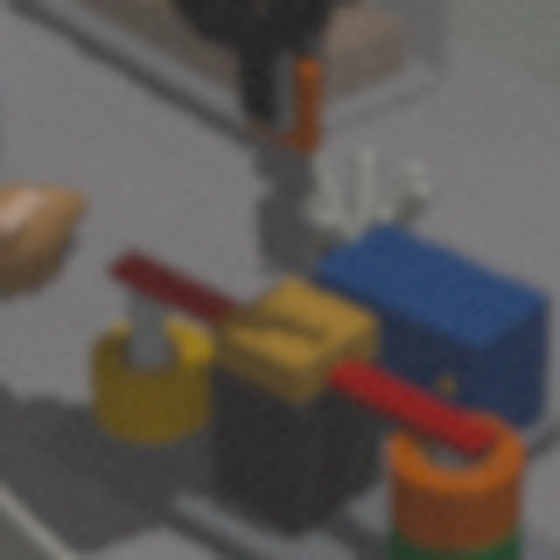

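apply_moves(
  rows=[
    {"jaw": 0, "tx": 0.05, "ty": -0.05, "tz": 1, "roll": 0},
    {"jaw": 0, "tx": 0.05, "ty": -0.05, "tz": 2, "roll": 0},
    {"jaw": 0, "tx": 0.05, "ty": -0.05, "tz": 2.4, "roll": 0},
    {"jaw": 0, "tx": 0.05, "ty": -0.05, "tz": 2.6, "roll": 0},
    {"jaw": 0, "tx": 0.05, "ty": -0.05, "tz": 2.8, "roll": 0},
    {"jaw": 0, "tx": 0.05, "ty": -0.05, "tz": 3.0, "roll": 0},
    {"jaw": 0, "tx": 0.05, "ty": -0.05, "tz": 3.0, "roll": 0},
  ],
)

```text
time: 6.7
tool_pos: [0.6105, 0.0269, 0.1821]
orientation: [0.0, 0.753, -0.658, -0.0]
force: [-1.6, 0.4, -1.2]
finger_gap: 0.0072
finger_force: 62.4
```

```bash
python3 -c "
from h import *
plan([.610,.0272,.130],187.7)"
```

```text
plan [-0.04  0.05  5.21] roll 0.03 | pos [0.6105 0.0269 0.1821] yaw -172.27 q6 -1.66 t 6.7 gap 0.0072 F [-1.6  0.4 -1.2] T [-0.02 -0.    0.01]
```

apply_moves(
  rows=[
    {"jaw": 0, "tx": 0, "ty": 0, "tz": 0.5, "roll": 0},
    {"jaw": 0, "tx": 0, "ty": 0, "tz": 1, "roll": 0},
    {"jaw": 0, "tx": 0, "ty": 0, "tz": 2, "roll": 0},
    {"jaw": 0, "tx": 0, "ty": 0, "tz": 3, "roll": 0},
    {"jaw": 0, "tx": 0, "ty": 0, "tz": 4, "roll": 0},
    {"jaw": 0, "tx": 0, "ty": 0, "tz": 5, "roll": 0},
    {"jaw": 0, "tx": 0, "ty": 0, "tz": 5.4, "roll": 0},
    {"jaw": 0, "tx": 0, "ty": 0, "tz": 5.6, "roll": 0},
    {"jaw": 0, "tx": 0, "ty": 0, "tz": 5.7, "roll": 0},
    {"jaw": 0, "tx": 0, "ty": 0, "tz": 5.7, "roll": 0},
  ],
)

```text
time: 7.7
tool_pos: [0.6106, 0.027, 0.1255]
orientation: [-0.0, 0.753, -0.658, 0.0]
force: [1.3, 0.3, -1.1]
finger_gap: 0.007
finger_force: 62.4
```

```bash
python3 - <<'E'
from h import *
plan([.610,.0272,.125],187.7)
I=bot.get_image("side"); u,v=px("side",[.61,.027,.12])[0].astype(int)
cv2.imwrite("pics/k2.png",cv2.resize(I[v-40:v+40,u-40:u+40],None,fx=5,fy=5,interpolation=cv2.INTER_CUBIC))
E
```

```text
plan [-0.03  0.06  0.05] roll 0.03 | pos [0.6106 0.027  0.1255] yaw -172.27 q6 -1.66 t 7.7 gap 0.007 F [ 1.3  0.3 -1.1] T [ 0.04 -0.21  0.03]
```

View pics/k2.png

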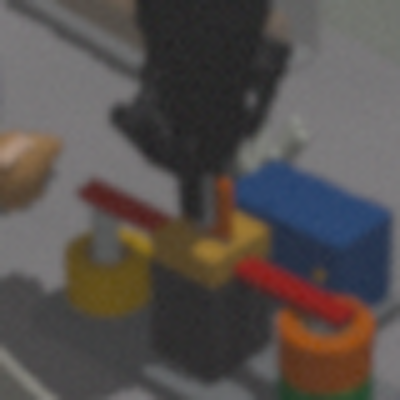

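The key is in the slot. I'll seat it and do a small trial turn.

apply_moves(
  rows=[
    {"jaw": 0, "tx": 0, "ty": 0, "tz": 0.1, "roll": 0},
    {"jaw": 0, "tx": 0, "ty": 0, "tz": 0.2, "roll": 0},
    {"jaw": 0, "tx": 0, "ty": 0, "tz": 0.2, "roll": 0},
  ],
)

```text
time: 8.05
tool_pos: [0.6106, 0.0269, 0.1253]
orientation: [-0.001, 0.753, -0.658, 0.001]
force: [-3.7, 0.2, 11.3]
finger_gap: 0.007
finger_force: 64.3
```

```bash
python3 -c "
from h import *
plan([.610,.0272,.123],187.7)"
```

```text
plan [-0.03  0.06  0.23] roll 0.03 | pos [0.6106 0.0269 0.1253] yaw -172.27 q6 -1.66 t 8.1 gap 0.007 F [-3.7  0.2 11.3] T [ 0.04  0.8  -0.03]
```

apply_moves(
  rows=[
    {"jaw": 0, "tx": 0, "ty": 0, "tz": -0.05, "roll": 4},
    {"jaw": 0, "tx": 0, "ty": 0, "tz": -0.05, "roll": 8},
    {"jaw": 0, "tx": 0, "ty": 0, "tz": -0.05, "roll": 12},
    {"jaw": 0, "tx": 0, "ty": 0, "tz": -0.05, "roll": 15},
    {"jaw": 0, "tx": 0, "ty": 0, "tz": -0.05, "roll": 15},
  ],
)

```text
time: 8.55
tool_pos: [0.6115, 0.0269, 0.1253]
orientation: [0.001, -0.66, 0.751, -0.001]
force: [1.8, 0.0, 6.4]
finger_gap: 0.0069
finger_force: 63.4
```

```bash
python3 -c "
from h import *
plan([.610,.0272,.123],187.7)"
```

```text
plan [-0.01  0.15  0.23] roll -15.05 | pos [0.6115 0.0269 0.1253] yaw 172.65 q6 -1.4 t 8.6 gap 0.0069 F [1.8 0.  6.4] T [-0.03 -0.48  0.23]
```

apply_moves(
  rows=[
    {"jaw": 0, "tx": 0, "ty": 0, "tz": 0, "roll": 3},
    {"jaw": 0, "tx": 0, "ty": 0, "tz": 0, "roll": 6},
    {"jaw": 0, "tx": 0, "ty": 0, "tz": 0, "roll": 6},
  ],
)

```text
time: 8.85
tool_pos: [0.6115, 0.027, 0.1253]
orientation: [0.001, -0.621, 0.784, -0.001]
force: [3.0, -0.7, 6.3]
finger_gap: 0.007
finger_force: 66.1
```

```bash
python3 -c "
from h import *
plan([.610,.0272,.123],187.7)"
```

```text
plan [0.01 0.15 0.23] roll -20.99 | pos [0.6115 0.027  0.1253] yaw 166.71 q6 -1.29 t 8.8 gap 0.007 F [ 3.  -0.7  6.3] T [-0.08 -0.52  0.88]
```

The orange key jams (0.88 N m at 0.37 rad), so it is a wrong one. I'll turn it back and pull it out.

apply_moves(
  rows=[
    {"jaw": 0, "tx": 0, "ty": 0, "tz": 0, "roll": -7},
    {"jaw": 0, "tx": 0, "ty": 0, "tz": 0, "roll": -14},
    {"jaw": 0, "tx": 0, "ty": -0.05, "tz": 0, "roll": -20},
    {"jaw": 0, "tx": 0, "ty": 0, "tz": 0, "roll": -24},
    {"jaw": 0, "tx": 0, "ty": 0, "tz": 0, "roll": -24},
    {"jaw": 0, "tx": 0, "ty": 0, "tz": 0, "roll": -21},
    {"jaw": 0, "tx": 0, "ty": 0, "tz": -0.5, "roll": -21},
    {"jaw": 0, "tx": 0, "ty": 0, "tz": -1.5, "roll": -21},
  ],
)

```text
time: 9.65
tool_pos: [0.6106, 0.0269, 0.1384]
orientation: [0.0, 0.754, -0.657, -0.0]
force: [4.1, 1.6, -2.4]
finger_gap: 0.0068
finger_force: 62.1
```

```bash
python3 -c "
from h import *
plan([.611,.0269,.212],187.7)"
```

```text
plan [ 0.01 -0.04 -7.36] roll 0.1 | pos [0.6106 0.0269 0.1384] yaw -172.2 q6 -1.66 t 9.7 gap 0.0068 F [ 4.1  1.6 -2.4] T [ 0.07 -0.86 -0.01]
```

apply_moves(
  rows=[
    {"jaw": 0, "tx": 0, "ty": 0, "tz": -3, "roll": 0},
    {"jaw": 0, "tx": 0, "ty": 0, "tz": -7.5, "roll": 0},
    {"jaw": 0, "tx": 0, "ty": 0, "tz": -7.5, "roll": 0},
    {"jaw": 0, "tx": 3.5, "ty": 22.5, "tz": -7.5, "roll": 101},
    {"jaw": 0, "tx": 3.5, "ty": 22.5, "tz": -7.5, "roll": 101},
    {"jaw": 0, "tx": 3.5, "ty": 22.5, "tz": -7.5, "roll": 101},
    {"jaw": 0, "tx": 3.5, "ty": 22.5, "tz": -7.5, "roll": 101},
    {"jaw": 0, "tx": 3.5, "ty": 22.5, "tz": -7.5, "roll": 101},
    {"jaw": 0, "tx": 3.5, "ty": 22.5, "tz": -7.5, "roll": 101},
    {"jaw": 0, "tx": 3.5, "ty": 22.5, "tz": -7.5, "roll": 101},
    {"jaw": 0, "tx": 3.5, "ty": 22.5, "tz": -7.5, "roll": 101},
    {"jaw": 0, "tx": 3.5, "ty": 22.5, "tz": -7.5, "roll": 101},
  ],
)

```text
time: 10.85
tool_pos: [0.3919, -0.0381, 0.2143]
orientation: [0.0, -0.174, 0.985, -0.0]
force: [0.4, -0.4, -0.9]
finger_gap: 0.0069
finger_force: 62.4
```

```bash
python3 - <<'E'
from h import *
plan([.392,-.0385,.093],86.5)
I={}
for n in("side","top"):
    I[n]=bot.get_image(n)
    for o in("tub","latch"): print(n,o,[(np.round(d["at"],4).tolist(),round(d["confidence"],2)) for d in bot.spot_in(n,o)][:2])
u,v=px("side",[.419,-.005,.06])[0].astype(int);a,b=px("top",[.48,-.005,.06])[0].astype(int)
cv2.imwrite("pics/t1.png",np.hstack([cv2.resize(x[q-50:q+50,p-50:p+50],None,fx=4,fy=4) for x,p,q in((I["side"],u,v),(I["top"],a,b))]))
E
```

```text
plan [ 0.   -0.04 12.13] roll 23.58 | pos [ 0.3919 -0.0381  0.2143] yaw 110.08 q6 -0.45 t 10.8 gap 0.0069 F [ 0.4 -0.4 -0.9] T [-0.04  0.    0.03]
side tub [([0.4243, -0.0026, 0.0332], 0.68)]
side latch [([0.6087, 0.0147, 0.096], 0.77)]
top tub [([0.4341, 0.0348, 0.0051], 0.71)]
top latch [([0.6092, 0.0264, 0.0941], 0.61)]
```

View pics/t1.png

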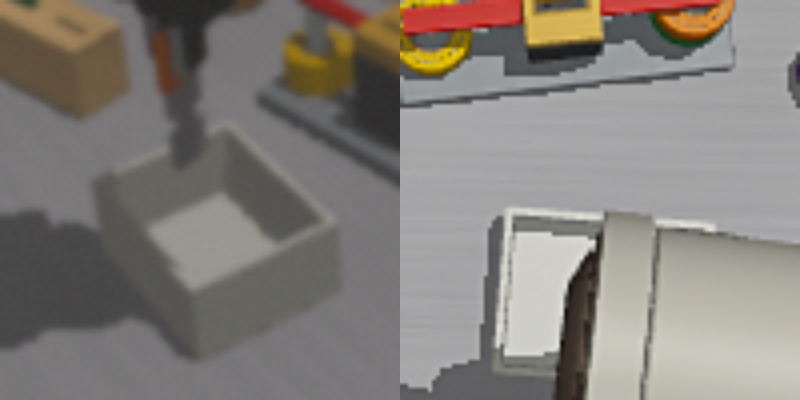

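The tub hasn't moved and the bar is back at 0. I'll lower the key and release it.

apply_moves(
  rows=[
    {"jaw": 0, "tx": 0, "ty": 0, "tz": 4, "roll": 23.6},
    {"jaw": 0, "tx": 0, "ty": 0, "tz": 8, "roll": 23.6},
    {"jaw": 0, "tx": 0, "ty": 0, "tz": 11, "roll": 23.6},
    {"jaw": 0, "tx": 0, "ty": 0, "tz": 11.9, "roll": 23.6},
    {"jaw": 0, "tx": 0, "ty": 0, "tz": 11.9, "roll": 23.6},
  ],
)

```text
time: 11.65
tool_pos: [0.3917, -0.0379, 0.0942]
orientation: [-0.001, 0.026, 1.0, 0.0]
force: [0.3, -0.8, -0.3]
finger_gap: 0.0072
finger_force: 62.4
```

apply_moves(
  rows=[
    {"jaw": 35, "tx": 0, "ty": 0, "tz": 0, "roll": 0},
    {"jaw": 35, "tx": 0, "ty": 0, "tz": 0, "roll": 0},
    {"jaw": 35, "tx": 0, "ty": 1, "tz": 0, "roll": 0},
    {"jaw": 35, "tx": 0, "ty": 2.5, "tz": 0, "roll": 0},
    {"jaw": 35, "tx": 0, "ty": 4, "tz": 0, "roll": 0},
    {"jaw": 35, "tx": 0, "ty": 5, "tz": 0, "roll": 0},
    {"jaw": 35, "tx": 0, "ty": 5, "tz": 0, "roll": 0},
    {"jaw": 35, "tx": 0, "ty": 5, "tz": -5, "roll": 0},
    {"jaw": 35, "tx": 0, "ty": 5, "tz": -10, "roll": 0},
  ],
)

```text
time: 12.55
tool_pos: [0.394, 0.0118, 0.1951]
orientation: [-0.001, 0.028, 1.0, -0.0]
force: [1.1, -0.0, 0.2]
finger_gap: 0.0298
finger_force: 0.0
```

```bash
python3 - <<'E'
from h import *
plan([.4395,.301,.15],192)
I={}
for n in("side","top"): I[n]=bot.get_image(n)
u,v=px("side",[.419,-.005,.06])[0].astype(int);a,b=px("top",[.44,-.005,.06])[0].astype(int)
cv2.imwrite("pics/t2.png",np.hstack([cv2.resize(x[q-50:q+50,p-50:p+50],None,fx=4,fy=4) for x,p,q in((I["side"],u,v),(I["top"],a,b))]))
E
```

```text
plan [-2.95 29.13  4.49] roll -105.17 | pos [0.394  0.0118 0.1951] yaw 86.83 q6 0.09 t 12.6 gap 0.0298 F [ 1.1 -0.   0.2] T [-0.01 -0.03 -0.04]
```

View pics/t2.png

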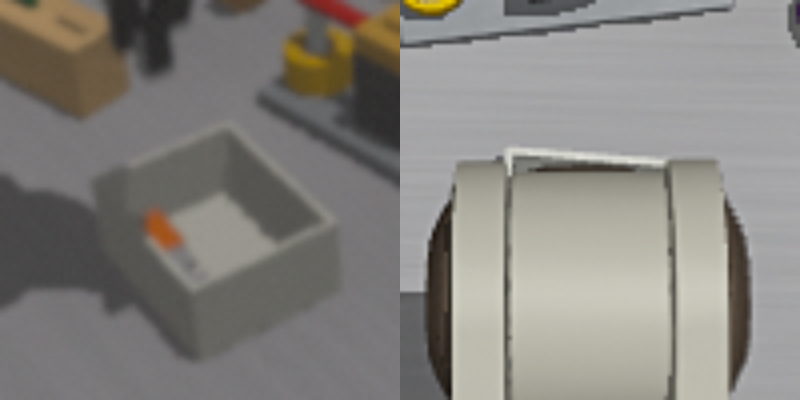

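The orange key lies flat in the tub. The green one is next.

apply_moves(
  rows=[
    {"jaw": 45, "tx": -2.9, "ty": 29.2, "tz": 2, "roll": -105},
    {"jaw": 45, "tx": -2.9, "ty": 29.2, "tz": 2, "roll": -105},
    {"jaw": 45, "tx": -2.9, "ty": 29.2, "tz": 2, "roll": -105},
    {"jaw": 45, "tx": -2.9, "ty": 29.2, "tz": 2, "roll": -105},
    {"jaw": 45, "tx": -2.9, "ty": 29.2, "tz": 2, "roll": -105},
    {"jaw": 45, "tx": -2.9, "ty": 29.2, "tz": 2, "roll": -105},
    {"jaw": 45, "tx": -2.9, "ty": 29.2, "tz": 2, "roll": -105},
    {"jaw": 45, "tx": -2.9, "ty": 29.2, "tz": 2, "roll": -105},
    {"jaw": 45, "tx": -2.9, "ty": 29.2, "tz": 2, "roll": -105},
    {"jaw": 45, "tx": -2.9, "ty": 29.2, "tz": 2, "roll": -105},
    {"jaw": 45, "tx": -2.9, "ty": 29.2, "tz": 2, "roll": -105},
    {"jaw": 45, "tx": -2.9, "ty": 29.2, "tz": 2, "roll": -105},
  ],
)

```text
time: 13.85
tool_pos: [0.4407, 0.3015, 0.1747]
orientation: [0.0, 0.768, -0.641, 0.0]
force: [1.1, 0.3, 0.3]
finger_gap: 0.0387
finger_force: 0.0
```

```bash
python3 -c "
from h import *
plan([.4407,.3015,.0875],191.8)"
```

```text
plan [ 0.   -0.    8.72] roll -1.52 | pos [0.4407 0.3015 0.1747] yaw -169.72 q6 -1.15 t 13.8 gap 0.0387 F [1.1 0.3 0.3] T [-0.04 -0.01  0.06]
```

apply_moves(
  rows=[
    {"jaw": 45, "tx": 0, "ty": 0, "tz": 4, "roll": -1.5},
    {"jaw": 45, "tx": 0, "ty": 0, "tz": 7, "roll": -1.5},
    {"jaw": 45, "tx": 0, "ty": 0, "tz": 8.6, "roll": -1.5},
    {"jaw": 45, "tx": 0, "ty": 0, "tz": 8.6, "roll": -1.5},
    {"jaw": 0, "tx": 0, "ty": 0, "tz": 8.6, "roll": -1.5},
    {"jaw": 0, "tx": 0, "ty": 0, "tz": 8.6, "roll": -1.5},
    {"jaw": 0, "tx": 0, "ty": 0, "tz": 8.6, "roll": -1.5},
    {"jaw": 0, "tx": 0, "ty": 0, "tz": 8.6, "roll": -1.5},
    {"jaw": 0, "tx": 0, "ty": 0, "tz": 8.6, "roll": -1.5},
    {"jaw": 0, "tx": 0, "ty": 0, "tz": 8.6, "roll": -1.5},
  ],
)

```text
time: 14.85
tool_pos: [0.4412, 0.3022, 0.0903]
orientation: [-0.001, 0.774, -0.633, 0.0]
force: [0.2, -0.1, 6.7]
finger_gap: 0.007
finger_force: 60.2
```

```bash
python3 -c "
from h import *
plan([.6105,.0269,.212],187.7)"
```

```text
plan [ 30.33 -11.18 -12.16] roll 3.72 | pos [0.4412 0.3022 0.0903] yaw -168.58 q6 -1.17 t 14.8 gap 0.007 F [ 0.2 -0.1  6.7] T [-0.18  0.01 -0.03]
```

apply_moves(
  rows=[
    {"jaw": 0, "tx": 0, "ty": 0, "tz": -4, "roll": 0},
    {"jaw": 0, "tx": 0, "ty": 0, "tz": -8, "roll": 0},
    {"jaw": 0, "tx": 0, "ty": 0, "tz": -12.3, "roll": 0},
    {"jaw": 0, "tx": 30.3, "ty": -11.2, "tz": -12.3, "roll": 3.7},
    {"jaw": 0, "tx": 30.3, "ty": -11.2, "tz": -12.3, "roll": 3.7},
    {"jaw": 0, "tx": 30.3, "ty": -11.2, "tz": -12.3, "roll": 3.7},
    {"jaw": 0, "tx": 30.3, "ty": -11.2, "tz": -12.3, "roll": 3.7},
    {"jaw": 0, "tx": 30.3, "ty": -11.2, "tz": -12.3, "roll": 3.7},
    {"jaw": 0, "tx": 30.3, "ty": -11.2, "tz": -12.3, "roll": 3.7},
    {"jaw": 0, "tx": 30.3, "ty": -11.2, "tz": -12.3, "roll": 3.7},
    {"jaw": 0, "tx": 30.3, "ty": -11.2, "tz": -12.3, "roll": 3.7},
    {"jaw": 0, "tx": 30.3, "ty": -11.2, "tz": -12.3, "roll": 3.7},
  ],
)

```text
time: 16.05
tool_pos: [0.6102, 0.0268, 0.2117]
orientation: [0.0, 0.753, -0.658, -0.0]
force: [0.1, 0.6, -0.9]
finger_gap: 0.007
finger_force: 60.6
```

```bash
python3 -c "
from h import *
plan([.6106,.0269,.1273],187.8)"
```

```text
plan [ 0.   -0.05  8.44] roll -0.14 | pos [0.6102 0.0268 0.2117] yaw -172.34 q6 -1.66 t 16.1 gap 0.007 F [ 0.1  0.6 -0.9] T [-0.03 -0.02  0.02]
```

apply_moves(
  rows=[
    {"jaw": 0, "tx": 0, "ty": -0.05, "tz": 1, "roll": 0},
    {"jaw": 0, "tx": 0, "ty": -0.05, "tz": 2, "roll": 0},
    {"jaw": 0, "tx": 0, "ty": -0.05, "tz": 2.4, "roll": 0},
    {"jaw": 0, "tx": 0, "ty": -0.05, "tz": 2.8, "roll": 0},
    {"jaw": 0, "tx": 0, "ty": -0.05, "tz": 3.0, "roll": 0},
    {"jaw": 0, "tx": 0, "ty": -0.05, "tz": 3.0, "roll": 0},
  ],
)

```text
time: 16.65
tool_pos: [0.6106, 0.0273, 0.1816]
orientation: [0.0, 0.753, -0.658, -0.0]
force: [1.1, 1.6, -1.6]
finger_gap: 0.0066
finger_force: 60.5
```

```bash
python3 -c "
from h import *
plan([.6106,.0269,.1273],187.8)"
```

```text
plan [0.04 0.01 5.43] roll -0.07 | pos [0.6106 0.0273 0.1816] yaw -172.27 q6 -1.66 t 16.6 gap 0.0066 F [ 1.1  1.6 -1.6] T [ 0.08 -0.35 -0.02]
```

apply_moves(
  rows=[
    {"jaw": 0, "tx": 0, "ty": 0, "tz": 1, "roll": 0},
    {"jaw": 0, "tx": 0, "ty": 0, "tz": 2, "roll": 0},
    {"jaw": 0, "tx": 0, "ty": 0, "tz": 3, "roll": 0},
    {"jaw": 0, "tx": 0, "ty": 0, "tz": 4, "roll": 0},
    {"jaw": 0, "tx": 0, "ty": 0, "tz": 5, "roll": 0},
    {"jaw": 0, "tx": 0, "ty": 0, "tz": 5.4, "roll": 0},
    {"jaw": 0, "tx": 0, "ty": 0, "tz": 5.55, "roll": 0},
    {"jaw": 0, "tx": 0, "ty": 0, "tz": 5.65, "roll": 0},
    {"jaw": 0, "tx": 0, "ty": 0, "tz": 5.65, "roll": 0},
  ],
)

```text
time: 17.55
tool_pos: [0.6109, 0.0271, 0.1273]
orientation: [-0.001, 0.753, -0.658, 0.001]
force: [-3.0, -0.4, 12.8]
finger_gap: 0.0069
finger_force: 62.7
```

```bash
python3 -c "
from h import *
plan([.6106,.0269,.1273],187.8)"
```

```text
plan [ 0.01  0.03 -0.  ] roll -0.08 | pos [0.6109 0.0271 0.1273] yaw -172.28 q6 -1.66 t 17.6 gap 0.0069 F [-3.  -0.4 12.8] T [ 0.08  0.63 -0.03]
```

Home. Trial turn.

apply_moves(
  rows=[
    {"jaw": 0, "tx": 0, "ty": 0, "tz": -0.05, "roll": 4},
    {"jaw": 0, "tx": 0, "ty": 0, "tz": -0.05, "roll": 8},
    {"jaw": 0, "tx": 0, "ty": 0, "tz": -0.05, "roll": 12},
    {"jaw": 0, "tx": 0, "ty": 0, "tz": -0.05, "roll": 16},
    {"jaw": 0, "tx": 0, "ty": 0, "tz": -0.05, "roll": 19},
    {"jaw": 0, "tx": 0, "ty": 0, "tz": -0.05, "roll": 19},
  ],
)

```text
time: 18.15
tool_pos: [0.6114, 0.0272, 0.1273]
orientation: [0.001, -0.634, 0.774, -0.001]
force: [-0.2, 0.2, 7.7]
finger_gap: 0.0068
finger_force: 62.0
```

```bash
python3 -c "
from h import *
plan([.6106,.0269,.1273],187.8)"
```

```text
plan [ 0.04  0.07 -0.  ] roll -19.18 | pos [0.6114 0.0272 0.1273] yaw 168.62 q6 -1.33 t 18.1 gap 0.0068 F [-0.2  0.2  7.7] T [ 0.11 -0.23  0.06]
```

apply_moves(
  rows=[
    {"jaw": 0, "tx": 0, "ty": 0, "tz": 0, "roll": 3},
    {"jaw": 0, "tx": 0, "ty": 0, "tz": 0, "roll": 6},
    {"jaw": 0, "tx": 0, "ty": 0, "tz": 0, "roll": 9},
    {"jaw": 0, "tx": 0, "ty": 0, "tz": 0, "roll": 9},
  ],
)

```text
time: 18.55
tool_pos: [0.6116, 0.0271, 0.1273]
orientation: [0.001, -0.571, 0.821, -0.001]
force: [1.8, 0.1, 9.2]
finger_gap: 0.0069
finger_force: 61.9
```

```bash
python3 - <<'E'
from h import *
plan([.6106,.0269,.1273],187.8-91)
E
```

```text
plan [0.06 0.08 0.  ] roll 62.83 | pos [0.6116 0.0271 0.1273] yaw 159.63 q6 -1.17 t 18.6 gap 0.0069 F [1.8 0.1 9.2] T [ 0.05 -0.37  0.01]
```

The green key turns freely, so it is the right one. I'll turn on to the stop.

apply_moves(
  rows=[
    {"jaw": 0, "tx": 0, "ty": 0, "tz": 0, "roll": 6},
    {"jaw": 0, "tx": 0, "ty": 0, "tz": 0, "roll": 12},
    {"jaw": 0, "tx": 0, "ty": 0, "tz": 0, "roll": 18},
    {"jaw": 0, "tx": 0, "ty": 0, "tz": 0, "roll": 24},
    {"jaw": 0, "tx": 0, "ty": 0, "tz": 0, "roll": 30},
    {"jaw": 0, "tx": 0, "ty": 0, "tz": 0, "roll": 36},
    {"jaw": 0, "tx": 0, "ty": 0, "tz": 0, "roll": 42},
    {"jaw": 0, "tx": 0, "ty": 0, "tz": 0, "roll": 48},
    {"jaw": 0, "tx": 0, "ty": 0, "tz": 0, "roll": 54},
    {"jaw": 0, "tx": 0, "ty": 0, "tz": 0, "roll": 59},
    {"jaw": 0, "tx": 0, "ty": 0, "tz": 0, "roll": 61},
    {"jaw": 0, "tx": 0, "ty": 0, "tz": 0, "roll": 61},
  ],
)

```text
time: 19.75
tool_pos: [0.6121, 0.0267, 0.1274]
orientation: [0.002, -0.075, 0.997, -0.001]
force: [6.1, -1.2, 6.0]
finger_gap: 0.007
finger_force: 61.8
```

```bash
python3 - <<'E'
from h import *
plan([.6106,.0269,.1273],187.7-86)
E
```

```text
plan [0.15 0.05 0.01] roll -3.07 | pos [0.6121 0.0267 0.1274] yaw 98.63 q6 -0.11 t 19.8 gap 0.007 F [ 6.1 -1.2  6. ] T [-0.41 -1.06 -0.01]
```

apply_moves(
  rows=[
    {"jaw": 0, "tx": 0, "ty": 0, "tz": 0, "roll": 2},
    {"jaw": 0, "tx": 0, "ty": 0, "tz": 0, "roll": 3},
    {"jaw": 0, "tx": 0, "ty": 0, "tz": 0, "roll": 3},
  ],
)

```text
time: 20.05
tool_pos: [0.6122, 0.0266, 0.1274]
orientation: [0.002, -0.05, 0.999, -0.001]
force: [4.9, -3.5, 6.5]
finger_gap: 0.0069
finger_force: 62.3
```

```bash
python3 - <<'E'
from h import *
plan([.6106,.0269,.1273],187.7-86)
I=bot.get_image("side"); u,v=px("side",[.61,.027,.12])[0].astype(int)
cv2.imwrite("pics/k3.png",cv2.resize(I[v-45:v+45,u-45:u+45],None,fx=5,fy=5,interpolation=cv2.INTER_CUBIC))
E
```

```text
plan [0.15 0.04 0.01] roll -5.99 | pos [0.6122 0.0266 0.1274] yaw 95.71 q6 -0.06 t 20.1 gap 0.0069 F [ 4.9 -3.5  6.5] T [-0.6  -1.07  0.64]
```

View pics/k3.png

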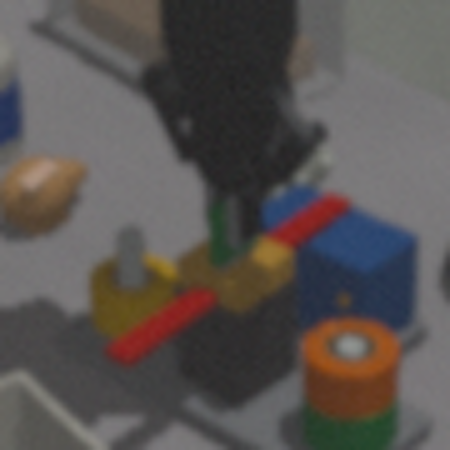

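The bar is against its stop, clear of both spindles. I'll pull the key out.

apply_moves(
  rows=[
    {"jaw": 0, "tx": 0.1, "ty": 0, "tz": 0, "roll": -4.5},
    {"jaw": 0, "tx": 0.1, "ty": 0, "tz": 0, "roll": -4.5},
    {"jaw": 0, "tx": 0.1, "ty": 0, "tz": -1, "roll": -4.5},
    {"jaw": 0, "tx": 0.1, "ty": 0, "tz": -3, "roll": -4.5},
    {"jaw": 0, "tx": 0.1, "ty": 0, "tz": -6, "roll": -4.5},
    {"jaw": 0, "tx": 0.1, "ty": 0, "tz": -9, "roll": -4.5},
    {"jaw": 0, "tx": 0.1, "ty": 0, "tz": -9, "roll": -4.5},
  ],
)

```text
time: 20.8
tool_pos: [0.6106, 0.027, 0.22]
orientation: [0.002, -0.089, 0.996, -0.0]
force: [-0.1, -0.1, 0.3]
finger_gap: 0.007
finger_force: 60.8
```

```bash
python3 - <<'E'
from h import *
plan([.442,-.0405,.215],86.5)
bot.get_image("side"); bot.get_image("top")
for n in("side","top"):
  for o in("tub","tray"): print(n,o,[(np.round(d["at"],4).tolist(),round(d["confidence"],2)) for d in bot.spot_in(n,o)][:2])
E
```

```text
plan [17.79 -3.65  0.42] roll 13.71 | pos [0.6106 0.027  0.22  ] yaw 100.21 q6 -0.13 t 20.8 gap 0.007 F [-0.1 -0.1  0.3] T [ 0.03 -0.01  0.03]
side tub [([0.4248, -0.003, 0.0347], 0.86), ([0.644, 0.3674, 0.0691], 0.56)]
side tray [([0.4744, -0.3216, 0.0013], 0.95), ([0.6016, 0.0255, 0.181], 0.24)]
top tub [([0.6245, 0.275, 0.0388], 0.51)]
top tray [([0.4759, -0.317, 0.0042], 0.66)]
```

Both containers are where they were.

apply_moves(
  rows=[
    {"jaw": 0, "tx": 17.8, "ty": -3.6, "tz": 0, "roll": 13.7},
    {"jaw": 0, "tx": 17.8, "ty": -3.6, "tz": 0, "roll": 13.7},
    {"jaw": 0, "tx": 17.8, "ty": -3.6, "tz": 0, "roll": 13.7},
    {"jaw": 0, "tx": 17.8, "ty": -3.6, "tz": 0, "roll": 13.7},
    {"jaw": 0, "tx": 17.8, "ty": -3.6, "tz": 0, "roll": 13.7},
    {"jaw": 0, "tx": 17.8, "ty": -3.6, "tz": 4, "roll": 13.7},
    {"jaw": 0, "tx": 17.8, "ty": -3.6, "tz": 8, "roll": 13.7},
    {"jaw": 0, "tx": 17.8, "ty": -3.6, "tz": 11, "roll": 13.7},
    {"jaw": 0, "tx": 17.8, "ty": -3.6, "tz": 12.3, "roll": 13.7},
    {"jaw": 0, "tx": 17.8, "ty": -3.6, "tz": 12.3, "roll": 13.7},
  ],
)

```text
time: 22.1
tool_pos: [0.4411, -0.0399, 0.0924]
orientation: [-0.0, 0.03, 1.0, 0.0]
force: [-0.3, -0.8, 0.6]
finger_gap: 0.0072
finger_force: 61.4
```

apply_moves(
  rows=[
    {"jaw": 35, "tx": 0, "ty": 0, "tz": 0, "roll": 0},
    {"jaw": 35, "tx": 0, "ty": 0, "tz": 0, "roll": 0},
    {"jaw": 35, "tx": 0, "ty": 1, "tz": 0, "roll": 0},
    {"jaw": 35, "tx": 0, "ty": 2.5, "tz": 0, "roll": 0},
    {"jaw": 35, "tx": 0, "ty": 4, "tz": 0, "roll": 0},
    {"jaw": 35, "tx": 0, "ty": 5, "tz": 0, "roll": 0},
    {"jaw": 35, "tx": 0, "ty": 5, "tz": 0, "roll": 0},
    {"jaw": 35, "tx": 0, "ty": 5, "tz": -5, "roll": 0},
    {"jaw": 35, "tx": 0, "ty": 5, "tz": -10, "roll": 0},
  ],
)

```text
time: 23.0
tool_pos: [0.4428, 0.0097, 0.1929]
orientation: [-0.002, 0.03, 1.0, -0.0]
force: [1.6, 0.3, 0.3]
finger_gap: 0.03
finger_force: 0.0
```

```bash
python3 - <<'E'
from h import *
plan([.428,.3605,.175],192)
I={}
for n in("side","top"): I[n]=bot.get_image(n)
u,v=px("side",[.45,-.005,.06])[0].astype(int);a,b=px("top",[.58,.02,.06])[0].astype(int)
cv2.imwrite("pics/t3.png",np.hstack([cv2.resize(x[q-50:q+50,p-50:p+50],None,fx=4,fy=4) for x,p,q in((I["side"],u,v),(I["top"],a,b))]))
E
```

```text
plan [ 3.59 34.92  1.78] roll -105.46 | pos [0.4428 0.0097 0.1929] yaw 86.54 q6 0.08 t 23.0 gap 0.03 F [1.6 0.3 0.3] T [ 0.02 -0.08  0.  ]
```

View pics/t3.png

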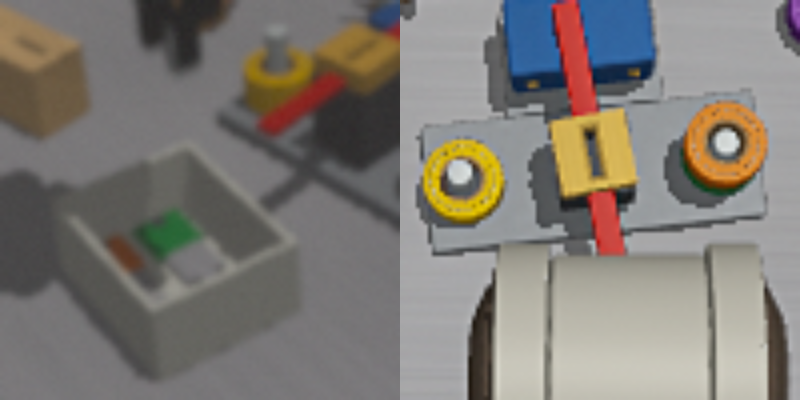

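Both tried keys are in the tub and the bar is open. Only three rolls are present: yellow, and orange over green. Now the rolls.

apply_moves(
  rows=[
    {"jaw": 100, "tx": -18.4, "ty": -6.1, "tz": 0, "roll": 79},
    {"jaw": 100, "tx": -18.4, "ty": -6.1, "tz": 0, "roll": 79},
    {"jaw": 100, "tx": -18.4, "ty": -6.1, "tz": 0, "roll": 79},
    {"jaw": 100, "tx": -18.4, "ty": -6.1, "tz": 0, "roll": 79},
    {"jaw": 100, "tx": -18.4, "ty": -6.1, "tz": 0, "roll": 79},
    {"jaw": 100, "tx": -18.4, "ty": -6.1, "tz": 0, "roll": 79},
    {"jaw": 100, "tx": -18.4, "ty": -6.1, "tz": 0, "roll": 79},
    {"jaw": 100, "tx": -18.4, "ty": -6.1, "tz": 0, "roll": 79},
    {"jaw": 100, "tx": -18.4, "ty": -6.1, "tz": 0, "roll": 79},
    {"jaw": 100, "tx": -18.4, "ty": -6.1, "tz": 0, "roll": 79},
    {"jaw": 100, "tx": -18.4, "ty": -6.1, "tz": 0, "roll": 79},
  ],
)

```text
time: 24.2
tool_pos: [0.6239, -0.0625, 0.1925]
orientation: [-0.0, 0.658, 0.753, -0.0]
force: [-0.3, -0.1, -0.3]
finger_gap: 0.0854
finger_force: 0.0
```

```bash
python3 - <<'E'
from h import *
plan([.6227,-.0622,.071],7.7)
E
```

```text
plan [ 0.04 -0.11 12.15] roll -0.04 | pos [ 0.6239 -0.0625  0.1925] yaw 7.66 q6 1.34 t 24.2 gap 0.0854 F [-0.3 -0.1 -0.3] T [ 0.01  0.05 -0.02]
```

apply_moves(
  rows=[
    {"jaw": 100, "tx": 0, "ty": -0.1, "tz": 4, "roll": 0},
    {"jaw": 100, "tx": 0, "ty": -0.1, "tz": 8, "roll": 0},
    {"jaw": 100, "tx": 0, "ty": -0.1, "tz": 11, "roll": 0},
    {"jaw": 100, "tx": 0, "ty": -0.1, "tz": 12.2, "roll": 0},
    {"jaw": 100, "tx": 0, "ty": -0.1, "tz": 12.2, "roll": 0},
    {"jaw": 50, "tx": 0, "ty": -0.1, "tz": 12.2, "roll": 0},
    {"jaw": 50, "tx": 0, "ty": -0.1, "tz": 12.2, "roll": 0},
    {"jaw": 50, "tx": 0, "ty": -0.1, "tz": 12.2, "roll": 0},
    {"jaw": 50, "tx": 0, "ty": -0.1, "tz": 12.2, "roll": 0},
    {"jaw": 50, "tx": 0, "ty": -0.1, "tz": 12.2, "roll": 0},
  ],
)

```text
time: 25.2
tool_pos: [0.6241, -0.0625, 0.0733]
orientation: [0.002, 0.659, 0.752, 0.001]
force: [-0.3, 0.2, 7.6]
finger_gap: 0.0528
finger_force: 64.7
```

```bash
python3 - <<'E'
from h import *
plan([.5213,-.2762,.15],6.7)
E
```

```text
plan [-19.85 -12.97  -7.7 ] roll 0.84 | pos [ 0.6241 -0.0625  0.0733] yaw 7.54 q6 1.34 t 25.2 gap 0.0528 F [-0.3  0.2  7.6] T [-0.07  0.25  0.04]
```

apply_moves(
  rows=[
    {"jaw": 50, "tx": 0, "ty": 0, "tz": -2, "roll": 0},
    {"jaw": 50, "tx": 0, "ty": 0, "tz": -5, "roll": 0},
    {"jaw": 50, "tx": 0, "ty": 0, "tz": -8, "roll": 0},
    {"jaw": 50, "tx": -10, "ty": -6.5, "tz": -8, "roll": 0},
    {"jaw": 50, "tx": -19.8, "ty": -13, "tz": -8, "roll": 1},
    {"jaw": 50, "tx": -19.8, "ty": -13, "tz": -8, "roll": 1},
    {"jaw": 50, "tx": -19.8, "ty": -13, "tz": -8, "roll": 1},
    {"jaw": 50, "tx": -19.8, "ty": -13, "tz": -8, "roll": 1},
    {"jaw": 50, "tx": -19.8, "ty": -13, "tz": -8, "roll": 1},
    {"jaw": 50, "tx": -19.8, "ty": -13, "tz": -8, "roll": 1},
  ],
)

```text
time: 26.2
tool_pos: [0.5198, -0.2765, 0.1516]
orientation: [0.001, 0.666, 0.746, 0.0]
force: [1.0, -0.1, -0.8]
finger_gap: 0.0528
finger_force: 63.7
```

```bash
cat >> h.py <<'E'
def tray():
    for n in("side","top"):
        im=bot.get_image(n); h=cv2.cvtColor(im,cv2.COLOR_BGR2HSV)
        m=((abs(h[...,0].astype(int)-110)<14)&(h[...,1]>120)).astype(float); P=(.477,-.315)
        u,v=px(n,[*P,0])[0].astype(int); w=np.zeros((400,640)); w[v-45:v+45,u-50:u+50]=1
        r,c=fit({n:(m,w)},(*P,.1),.17,.16,0,.01); print(n,"tray",r.round(4),round(c,1),int((m*w).sum()))
        for o in("tray","roll_1"): print(n,o,[(np.round(d["at"],3).tolist(),round(d["confidence"],2)) for d in bot.spot_in(n,o)][:6])
E
python3 - <<'E'
from h import *
plan([.5213,-.2762,.03],6.7); tray()
I=bot.get_image("side"); u,v=px("side",[.52,-.2,.06])[0].astype(int)
cv2.imwrite("pics/r1.png",cv2.resize(I[v-70:v+70,u-80:u+80],None,fx=4,fy=4))
E
```

```text
plan [ 0.02  0.14 12.16] roll -0.28 | pos [ 0.5198 -0.2765  0.1516] yaw 6.42 q6 0.97 t 26.2 gap 0.0528 F [ 1.  -0.1 -0.8] T [ 0.01  0.02 -0.04]
side tray [ 0.4841 -0.317   0.0961] 297.8 4175
side tray [([0.475, -0.322, 0.004], 0.71)]
side roll_1 [([0.521, -0.296, 0.15], 0.91), ([0.61, -0.078, 0.045], 0.65), ([0.584, 0.101, 0.046], 0.58), ([0.569, -0.177, 0.026], 0.58), ([0.436, 0.019, 0.014], 0.46), ([0.642, 0.367, 0.067], 0.17)]
top tray [ 0.478  -0.3125  0.0898] 2449.3 1140
top tray [([0.48, -0.262, 0.002], 0.7)]
top roll_1 [([0.727, -0.135, 0.03], 0.84), ([0.582, -0.166, 0.03], 0.67), ([0.602, 0.115, 0.044], 0.66), ([0.516, -0.262, 0.158], 0.63), ([0.625, -0.066, 0.044], 0.61)]
```

View pics/r1.png

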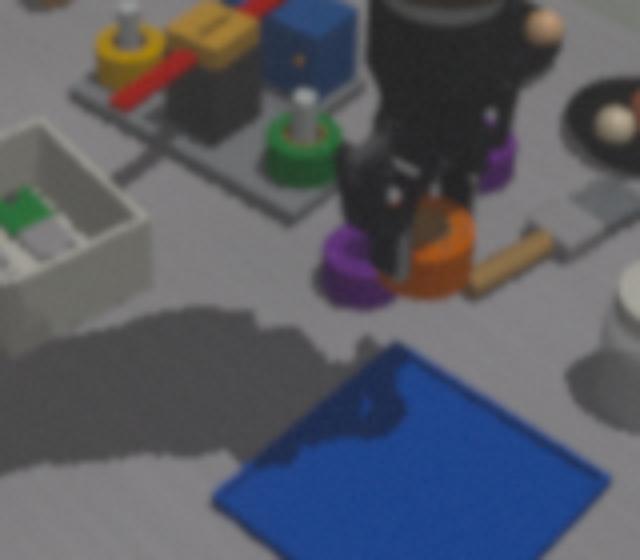

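The orange roll is held level and green is left on its spindle. The tray hasn't moved. I'll lower and release.

apply_moves(
  rows=[
    {"jaw": 50, "tx": 0, "ty": 0.1, "tz": 4, "roll": 0},
    {"jaw": 50, "tx": 0, "ty": 0.1, "tz": 8, "roll": 0},
    {"jaw": 50, "tx": 0, "ty": 0.1, "tz": 11, "roll": 0},
    {"jaw": 50, "tx": 0, "ty": 0.1, "tz": 12, "roll": 0},
    {"jaw": 50, "tx": 0, "ty": 0.1, "tz": 12.1, "roll": 0},
    {"jaw": 50, "tx": 0, "ty": 0.1, "tz": 12.1, "roll": 0},
    {"jaw": 85, "tx": 0, "ty": 0.1, "tz": 12.1, "roll": 0},
    {"jaw": 85, "tx": 0, "ty": 0.1, "tz": 12.1, "roll": 0},
    {"jaw": 85, "tx": 0, "ty": 0.1, "tz": 12.1, "roll": 0},
    {"jaw": 85, "tx": 0, "ty": 0.1, "tz": 9, "roll": 0},
    {"jaw": 100, "tx": 0, "ty": 0.1, "tz": 5, "roll": 0},
    {"jaw": 100, "tx": 0, "ty": 0.1, "tz": 0, "roll": 0},
  ],
)

```text
time: 27.75
tool_pos: [0.5201, -0.2751, 0.1507]
orientation: [-0.001, 0.666, 0.746, -0.0]
force: [1.9, -0.4, 0.1]
finger_gap: 0.0858
finger_force: 0.0
```

```bash
python3 - <<'E'
from h import *
plan([.6235,-.0624,.16],7.7); plan([.6235,-.0624,.041],7.7)
bot.get_image("side")
print([(np.round(d["at"],3).tolist(),round(d["confidence"],2)) for d in bot.spot_in("side","roll_1")][:6])
E
```

```text
plan [19.96 12.69 -0.93] roll -1.18 | pos [ 0.5201 -0.2751  0.1507] yaw 6.52 q6 0.97 t 27.8 gap 0.0858 F [ 1.9 -0.4  0.1] T [ 0.   -0.07 -0.03]
plan [19.94 12.71 10.97] roll -1.18 | pos [ 0.5201 -0.2751  0.1507] yaw 6.52 q6 0.97 t 27.8 gap 0.0858 F [ 1.9 -0.4  0.1] T [ 0.   -0.07 -0.03]
[([0.566, -0.183, 0.023], 0.82), ([0.516, -0.283, 0.029], 0.69), ([0.608, -0.077, 0.046], 0.64), ([0.729, -0.159, 0.02], 0.55), ([0.584, 0.101, 0.045], 0.53)]
```

apply_moves(
  rows=[
    {"jaw": 100, "tx": 20, "ty": 12.7, "tz": 0, "roll": -1.2},
    {"jaw": 100, "tx": 20, "ty": 12.7, "tz": 0, "roll": -1.2},
    {"jaw": 100, "tx": 20, "ty": 12.7, "tz": 0, "roll": -1.2},
    {"jaw": 100, "tx": 20, "ty": 12.7, "tz": 0, "roll": -1.2},
    {"jaw": 100, "tx": 20, "ty": 12.7, "tz": 0, "roll": -1.2},
    {"jaw": 100, "tx": 20, "ty": 12.7, "tz": 0, "roll": -1.2},
    {"jaw": 100, "tx": 20, "ty": 12.7, "tz": 0, "roll": -1.2},
  ],
)

```text
time: 28.55
tool_pos: [0.6246, -0.0616, 0.1505]
orientation: [-0.0, 0.657, 0.754, -0.0]
force: [0.3, -0.3, 0.2]
finger_gap: 0.0855
finger_force: 0.0
```

apply_moves(
  rows=[
    {"jaw": 100, "tx": 0, "ty": 0, "tz": 4, "roll": 0},
    {"jaw": 100, "tx": 0, "ty": 0, "tz": 8, "roll": 0},
    {"jaw": 100, "tx": 0, "ty": 0, "tz": 10.5, "roll": 0},
    {"jaw": 100, "tx": 0, "ty": 0, "tz": 11.1, "roll": 0},
    {"jaw": 100, "tx": 0, "ty": 0, "tz": 11.1, "roll": 0},
    {"jaw": 50, "tx": 0, "ty": 0, "tz": 11.1, "roll": 0},
    {"jaw": 50, "tx": 0, "ty": 0, "tz": 11.1, "roll": 0},
    {"jaw": 50, "tx": 0, "ty": 0, "tz": 11.1, "roll": 0},
    {"jaw": 50, "tx": 0, "ty": 0, "tz": 11.1, "roll": 0},
    {"jaw": 50, "tx": 0, "ty": 0, "tz": 11.1, "roll": 0},
  ],
)

```text
time: 29.55
tool_pos: [0.6256, -0.0626, 0.0422]
orientation: [0.002, 0.658, 0.753, 0.001]
force: [-1.5, -0.3, 7.1]
finger_gap: 0.0531
finger_force: 64.4
```

```bash
python3 - <<'E'
from h import *
plan([.5293,-.3438,.15],6.7)
E
```

```text
plan [-26.58 -13.28 -10.8 ] roll 1.02 | pos [ 0.6256 -0.0626  0.0422] yaw 7.72 q6 1.34 t 29.6 gap 0.0531 F [-1.5 -0.3  7.1] T [-0.2   0.28  0.  ]
```

apply_moves(
  rows=[
    {"jaw": 50, "tx": 0, "ty": 0, "tz": -4, "roll": 0},
    {"jaw": 50, "tx": 0, "ty": 0, "tz": -8, "roll": 0},
    {"jaw": 50, "tx": 0, "ty": 0, "tz": -11, "roll": 0},
    {"jaw": 50, "tx": -8, "ty": -6, "tz": -11, "roll": 0},
    {"jaw": 50, "tx": -26.6, "ty": -13.3, "tz": -11, "roll": 1},
    {"jaw": 50, "tx": -26.6, "ty": -13.3, "tz": -11, "roll": 1},
    {"jaw": 50, "tx": -26.6, "ty": -13.3, "tz": -11, "roll": 1},
    {"jaw": 50, "tx": -26.6, "ty": -13.3, "tz": -11, "roll": 1},
    {"jaw": 50, "tx": -26.6, "ty": -13.3, "tz": -11, "roll": 1},
    {"jaw": 50, "tx": -26.6, "ty": -13.3, "tz": -11, "roll": 1},
    {"jaw": 50, "tx": -26.6, "ty": -13.3, "tz": -11, "roll": 1},
  ],
)

```text
time: 30.65
tool_pos: [0.5279, -0.345, 0.1502]
orientation: [0.0, 0.665, 0.747, 0.0]
force: [0.3, -0.9, 0.3]
finger_gap: 0.0533
finger_force: 63.5
```

```bash
python3 - <<'E'
from h import *
plan([.5293,-.3438,.0325],6.7); tray()
E
```

```text
plan [ 0.1   0.15 11.77] roll -0.11 | pos [ 0.5279 -0.345   0.1502] yaw 6.59 q6 0.88 t 30.6 gap 0.0533 F [ 0.3 -0.9  0.3] T [ 0.04  0.03 -0.05]
side tray [ 0.484  -0.3151  0.0984] 820.5 3647
side tray [([0.465, -0.328, 0.002], 0.63)]
side roll_1 [([0.514, -0.281, 0.032], 0.97), ([0.578, -0.175, 0.03], 0.79), ([0.584, 0.102, 0.045], 0.69), ([0.522, -0.363, 0.151], 0.57), ([0.709, -0.138, 0.026], 0.52), ([0.616, 0.003, 0.042], 0.15)]
top tray [ 0.4791 -0.3142  0.1154] 1105.5 2488
top tray [([0.471, -0.307, 0.004], 0.83)]
top roll_1 [([0.521, -0.277, 0.038], 0.84), ([0.526, -0.328, 0.155], 0.76), ([0.73, -0.135, 0.032], 0.76), ([0.601, 0.116, 0.044], 0.74), ([0.581, -0.166, 0.031], 0.51)]
```

apply_moves(
  rows=[
    {"jaw": 50, "tx": 0, "ty": 0.1, "tz": 4, "roll": 0},
    {"jaw": 50, "tx": 0, "ty": 0.1, "tz": 8, "roll": 0},
    {"jaw": 50, "tx": 0, "ty": 0.1, "tz": 11, "roll": 0},
    {"jaw": 50, "tx": 0, "ty": 0.1, "tz": 11.7, "roll": 0},
    {"jaw": 50, "tx": 0, "ty": 0.1, "tz": 11.8, "roll": 0},
    {"jaw": 50, "tx": 0, "ty": 0.1, "tz": 11.8, "roll": 0},
    {"jaw": 85, "tx": 0, "ty": 0.1, "tz": 11.8, "roll": 0},
    {"jaw": 85, "tx": 0, "ty": 0.1, "tz": 11.8, "roll": 0},
    {"jaw": 85, "tx": 0, "ty": 0.1, "tz": 11.8, "roll": 0},
    {"jaw": 85, "tx": 0, "ty": 0.1, "tz": 9, "roll": 0},
    {"jaw": 100, "tx": 0, "ty": 0.1, "tz": 5, "roll": 0},
    {"jaw": 100, "tx": 0, "ty": 0.1, "tz": 0, "roll": 0},
  ],
)

```text
time: 32.15
tool_pos: [0.5285, -0.3432, 0.1495]
orientation: [-0.002, 0.664, 0.747, -0.0]
force: [0.0, -0.8, 0.0]
finger_gap: 0.0857
finger_force: 0.0
```

```bash
python3 - <<'E'
from h import *
plan([.5995,.1165,.16],7.7)
E
```

```text
plan [44.83 12.42 -0.99] roll -0.99 | pos [ 0.5285 -0.3432  0.1495] yaw 6.71 q6 0.88 t 32.1 gap 0.0857 F [ 0.  -0.8  0. ] T [-0.04 -0.08 -0.  ]
```

apply_moves(
  rows=[
    {"jaw": 100, "tx": 44.8, "ty": 12.4, "tz": -2, "roll": -1},
    {"jaw": 100, "tx": 44.8, "ty": 12.4, "tz": -2, "roll": -1},
    {"jaw": 100, "tx": 44.8, "ty": 12.4, "tz": -2, "roll": -1},
    {"jaw": 100, "tx": 44.8, "ty": 12.4, "tz": -2, "roll": -1},
    {"jaw": 100, "tx": 44.8, "ty": 12.4, "tz": -2, "roll": -1},
    {"jaw": 100, "tx": 44.8, "ty": 12.4, "tz": -2, "roll": -1},
    {"jaw": 100, "tx": 44.8, "ty": 12.4, "tz": -2, "roll": -1},
    {"jaw": 100, "tx": 44.8, "ty": 12.4, "tz": -2, "roll": -1},
    {"jaw": 100, "tx": 44.8, "ty": 12.4, "tz": -2, "roll": -1},
    {"jaw": 100, "tx": 44.8, "ty": 12.4, "tz": -2, "roll": -1},
    {"jaw": 100, "tx": 44.8, "ty": 12.4, "tz": -2, "roll": -1},
    {"jaw": 100, "tx": 44.8, "ty": 12.4, "tz": -2, "roll": -1},
  ],
)

```text
time: 33.35
tool_pos: [0.6, 0.1152, 0.1697]
orientation: [0.0, 0.658, 0.753, -0.0]
force: [0.2, -0.9, -0.3]
finger_gap: 0.0855
finger_force: 0.0
```

```bash
python3 - <<'E'
from h import *
plan([.5995,.1165,.041],7.7)
E
```

```text
plan [ 0.14 -0.03 12.87] roll 0.04 | pos [0.6    0.1152 0.1697] yaw 7.74 q6 1.63 t 33.4 gap 0.0855 F [ 0.2 -0.9 -0.3] T [-0.03 -0.    0.07]
```

apply_moves(
  rows=[
    {"jaw": 100, "tx": 0.1, "ty": 0, "tz": 4, "roll": 0},
    {"jaw": 100, "tx": 0.1, "ty": 0, "tz": 8, "roll": 0},
    {"jaw": 100, "tx": 0.1, "ty": 0, "tz": 12, "roll": 0},
    {"jaw": 100, "tx": 0.1, "ty": 0, "tz": 12.9, "roll": 0},
    {"jaw": 100, "tx": 0.1, "ty": 0, "tz": 12.9, "roll": 0},
    {"jaw": 50, "tx": 0.1, "ty": 0, "tz": 12.9, "roll": 0},
    {"jaw": 50, "tx": 0.1, "ty": 0, "tz": 12.9, "roll": 0},
    {"jaw": 50, "tx": 0.1, "ty": 0, "tz": 12.9, "roll": 0},
    {"jaw": 50, "tx": 0.1, "ty": 0, "tz": 12.9, "roll": 0},
    {"jaw": 50, "tx": 0.1, "ty": 0, "tz": 12.9, "roll": 0},
  ],
)

```text
time: 34.35
tool_pos: [0.6014, 0.1168, 0.0437]
orientation: [0.001, 0.658, 0.753, 0.002]
force: [-0.1, -1.3, 7.2]
finger_gap: 0.0531
finger_force: 64.1
```

apply_moves(
  rows=[
    {"jaw": 50, "tx": 0, "ty": 0, "tz": -3, "roll": 0},
    {"jaw": 50, "tx": 0, "ty": 0, "tz": -7, "roll": 0},
    {"jaw": 50, "tx": 0, "ty": 0, "tz": -11, "roll": 0},
    {"jaw": 50, "tx": 0, "ty": 0, "tz": -15, "roll": 0},
    {"jaw": 50, "tx": 0, "ty": 0, "tz": -15, "roll": 0},
  ],
)

```text
time: 34.85
tool_pos: [0.602, 0.1172, 0.1987]
orientation: [0.003, 0.658, 0.753, 0.004]
force: [0.0, -0.5, -1.0]
finger_gap: 0.0532
finger_force: 63.3
```

```bash
python3 - <<'E'
from h import *
plan([.4299,-.3212,.19],6.7); tray()
E
```

```text
plan [-41.12 -22.96   0.6 ] roll 1.03 | pos [0.602  0.1172 0.1987] yaw 7.73 q6 1.63 t 34.9 gap 0.0532 F [ 0.  -0.5 -1. ] T [ 0.04 -0.    0.02]
side tray [ 0.4839 -0.3168  0.0972] 1283.8 3187
side tray [([0.457, -0.33, 0.002], 0.61)]
side roll_1 [([0.514, -0.283, 0.03], 0.9), ([0.52, -0.352, 0.036], 0.64), ([0.723, -0.143, 0.025], 0.63), ([0.576, -0.176, 0.03], 0.58), ([0.599, 0.099, 0.193], 0.56)]
top tray [ 0.4783 -0.3146  0.1251] 821.0 2763
top tray [([0.461, -0.313, 0.005], 0.76)]
top roll_1 [([0.521, -0.277, 0.036], 0.68), ([0.582, -0.166, 0.032], 0.6), ([0.529, -0.342, 0.036], 0.57), ([0.729, -0.136, 0.03], 0.57)]
```

apply_moves(
  rows=[
    {"jaw": 50, "tx": -41.1, "ty": -23, "tz": 0, "roll": 1},
    {"jaw": 50, "tx": -41.1, "ty": -23, "tz": 0, "roll": 1},
    {"jaw": 50, "tx": -41.1, "ty": -23, "tz": 0, "roll": 1},
    {"jaw": 50, "tx": -41.1, "ty": -23, "tz": 0, "roll": 1},
    {"jaw": 50, "tx": -41.1, "ty": -23, "tz": 0, "roll": 1},
    {"jaw": 50, "tx": -41.1, "ty": -23, "tz": 0, "roll": 1},
    {"jaw": 50, "tx": -41.1, "ty": -23, "tz": 0, "roll": 1},
    {"jaw": 50, "tx": -41.1, "ty": -23, "tz": 0, "roll": 1},
    {"jaw": 50, "tx": -41.1, "ty": -23, "tz": 0, "roll": 1},
    {"jaw": 50, "tx": -41.1, "ty": -23, "tz": 0, "roll": 1},
    {"jaw": 50, "tx": -41.1, "ty": -23, "tz": 0, "roll": 1},
    {"jaw": 50, "tx": -41.1, "ty": -23, "tz": 0, "roll": 1},
  ],
)

```text
time: 36.35
tool_pos: [0.4268, -0.3214, 0.1899]
orientation: [-0.001, 0.665, 0.747, 0.0]
force: [0.2, 0.6, -1.0]
finger_gap: 0.0527
finger_force: 63.3
```

```bash
python3 - <<'E'
from h import *
plan([.4299,-.3212,.034],6.7)
E
```

```text
plan [-0.04  0.32 15.59] roll -0.05 | pos [ 0.4268 -0.3214  0.1899] yaw 6.65 q6 0.81 t 36.4 gap 0.0527 F [ 0.2  0.6 -1. ] T [ 0.09 -0.04  0.01]
```

apply_moves(
  rows=[
    {"jaw": 50, "tx": 0, "ty": 0.3, "tz": 4, "roll": 0},
    {"jaw": 50, "tx": 0, "ty": 0.3, "tz": 8, "roll": 0},
    {"jaw": 50, "tx": 0, "ty": 0.3, "tz": 12, "roll": 0},
    {"jaw": 50, "tx": 0, "ty": 0.3, "tz": 14.5, "roll": 0},
    {"jaw": 50, "tx": 0, "ty": 0.3, "tz": 15.2, "roll": 0},
    {"jaw": 50, "tx": 0, "ty": 0.3, "tz": 15.2, "roll": 0},
  ],
)

```text
time: 36.95
tool_pos: [0.4302, -0.3199, 0.0382]
orientation: [-0.001, 0.664, 0.748, -0.0]
force: [-0.4, -0.1, 0.3]
finger_gap: 0.0531
finger_force: 63.3
```

```bash
python3 - <<'E'
from h import *
plan([.4299,-.3212,.034],6.7)
E
```

```text
plan [-0.13 -0.05  0.42] roll 0.1 | pos [ 0.4302 -0.3199  0.0382] yaw 6.8 q6 0.81 t 37.0 gap 0.0531 F [-0.4 -0.1  0.3] T [-0.04  0.   -0.03]
```

apply_moves(
  rows=[
    {"jaw": 50, "tx": 0, "ty": 0, "tz": 0.35, "roll": 0},
    {"jaw": 50, "tx": 0, "ty": 0, "tz": 0.35, "roll": 0},
    {"jaw": 85, "tx": 0, "ty": 0, "tz": 0.35, "roll": 0},
    {"jaw": 85, "tx": 0, "ty": 0, "tz": 0.35, "roll": 0},
    {"jaw": 85, "tx": 0, "ty": 0, "tz": 0.35, "roll": 0},
    {"jaw": 85, "tx": 0, "ty": 0, "tz": -3, "roll": 0},
    {"jaw": 85, "tx": 0, "ty": 0, "tz": -8, "roll": 0},
    {"jaw": 85, "tx": 0, "ty": 0, "tz": -13, "roll": 0},
    {"jaw": 85, "tx": 0, "ty": 0, "tz": -16, "roll": 0},
  ],
)

```text
time: 37.85
tool_pos: [0.4307, -0.3216, 0.2032]
orientation: [0.002, 0.665, 0.747, 0.0]
force: [0.3, -0.4, 0.4]
finger_gap: 0.0725
finger_force: 0.0
```

```bash
python3 - <<'E'
from h import *
plan([.4287,.3609,.2],191.8); tray()
E
```

```text
plan [67.8   7.77  0.14] roll 174.91 | pos [ 0.4307 -0.3216  0.2032] yaw 6.71 q6 0.81 t 37.9 gap 0.0725 F [ 0.3 -0.4  0.4] T [-0.02 -0.04 -0.02]
side tray [ 0.4839 -0.3152  0.0989] 2001.6 2468
side tray [([0.465, -0.344, 0.004], 0.72)]
side roll_1 [([0.427, -0.329, 0.034], 0.9), ([0.52, -0.35, 0.037], 0.89), ([0.514, -0.283, 0.029], 0.64), ([0.729, -0.155, 0.023], 0.54), ([0.581, -0.186, 0.027], 0.53), ([0.438, 0.016, 0.017], 0.34)]
top tray [ 0.4784 -0.3142  0.1272] 1506.4 2085
top tray [([0.472, -0.293, 0.002], 0.55)]
top roll_1 [([0.434, -0.323, 0.03], 0.82), ([0.58, -0.166, 0.03], 0.74), ([0.519, -0.276, 0.039], 0.6), ([0.531, -0.347, 0.034], 0.56), ([0.73, -0.137, 0.028], 0.52)]
```

apply_moves(
  rows=[
    {"jaw": 45, "tx": 67.8, "ty": 7.8, "tz": 0, "roll": -5},
    {"jaw": 45, "tx": 67.8, "ty": 7.8, "tz": 0, "roll": -5},
    {"jaw": 45, "tx": 67.8, "ty": 7.8, "tz": 0, "roll": -5},
    {"jaw": 45, "tx": 67.8, "ty": 7.8, "tz": 0, "roll": -5},
    {"jaw": 45, "tx": 67.8, "ty": 7.8, "tz": 0, "roll": -5},
    {"jaw": 45, "tx": 67.8, "ty": 7.8, "tz": 0, "roll": -5},
    {"jaw": 45, "tx": 67.8, "ty": 7.8, "tz": 0, "roll": -5},
    {"jaw": 45, "tx": 67.8, "ty": 7.8, "tz": 0, "roll": -5},
    {"jaw": 45, "tx": 67.8, "ty": 7.8, "tz": 0, "roll": -5},
    {"jaw": 45, "tx": 67.8, "ty": 7.8, "tz": 0, "roll": -5},
    {"jaw": 45, "tx": 67.8, "ty": 7.8, "tz": 0, "roll": -5},
    {"jaw": 45, "tx": 67.8, "ty": 7.8, "tz": 0, "roll": -5},
  ],
)

```text
time: 39.35
tool_pos: [0.4276, 0.2807, 0.1973]
orientation: [-0.0, 0.631, 0.776, -0.001]
force: [0.8, 0.3, 0.1]
finger_gap: 0.0383
finger_force: 0.0
```

```bash
python3 - <<'E'
from h import *
plan([.4287,.3609,.089],11.8)
E
```

```text
plan [ 7.84  1.76 10.82] roll -0.07 | pos [0.4276 0.2807 0.1973] yaw 11.73 q6 1.95 t 39.4 gap 0.0383 F [0.8 0.3 0.1] T [-0.03 -0.08  0.01]
```

apply_moves(
  rows=[
    {"jaw": 45, "tx": 7.8, "ty": 1.8, "tz": 0, "roll": 0},
    {"jaw": 45, "tx": 7.8, "ty": 1.8, "tz": 0, "roll": 0},
    {"jaw": 45, "tx": 7.8, "ty": 1.8, "tz": 0, "roll": 0},
    {"jaw": 45, "tx": 7.8, "ty": 1.8, "tz": 0, "roll": 0},
  ],
)

```text
time: 39.75
tool_pos: [0.4297, 0.359, 0.197]
orientation: [-0.0, 0.631, 0.776, -0.002]
force: [-0.4, -0.9, 0.2]
finger_gap: 0.0384
finger_force: 0.0
```

```bash
python3 - <<'E'
from h import *
plan([.4287,.3609,.089],11.8)
E
```

```text
plan [ 0.23 -0.03 10.8 ] roll -0.0 | pos [0.4297 0.359  0.197 ] yaw 11.8 q6 2.06 t 39.8 gap 0.0384 F [-0.4 -0.9  0.2] T [-0.06 -0.    0.06]
```

apply_moves(
  rows=[
    {"jaw": 45, "tx": 0.2, "ty": 0, "tz": 4, "roll": 0},
    {"jaw": 45, "tx": 0.2, "ty": 0, "tz": 8, "roll": 0},
    {"jaw": 45, "tx": 0.2, "ty": 0, "tz": 10.7, "roll": 0},
    {"jaw": 45, "tx": 0.2, "ty": 0, "tz": 10.8, "roll": 0},
    {"jaw": 0, "tx": 0.2, "ty": 0, "tz": 10.8, "roll": 0},
    {"jaw": 0, "tx": 0.2, "ty": 0, "tz": 10.8, "roll": 0},
    {"jaw": 0, "tx": 0.2, "ty": 0, "tz": 10.8, "roll": 0},
    {"jaw": 0, "tx": 0.2, "ty": 0, "tz": 10.8, "roll": 0},
    {"jaw": 0, "tx": 0.2, "ty": 0, "tz": 10.8, "roll": 0},
    {"jaw": 0, "tx": 0.2, "ty": 0, "tz": 10.8, "roll": 0},
  ],
)

```text
time: 40.75
tool_pos: [0.4301, 0.3608, 0.0929]
orientation: [0.0, 0.631, 0.776, 0.001]
force: [-4.4, -3.8, 5.9]
finger_gap: 0.0068
finger_force: 59.0
```

apply_moves(
  rows=[
    {"jaw": 0, "tx": 0, "ty": 0, "tz": -4, "roll": 0},
    {"jaw": 0, "tx": 0, "ty": 0, "tz": -8, "roll": 0},
    {"jaw": 0, "tx": 0, "ty": 0, "tz": -12, "roll": 0},
    {"jaw": 0, "tx": 0, "ty": 0, "tz": -12, "roll": 0},
  ],
)

```text
time: 41.15
tool_pos: [0.4317, 0.3621, 0.2184]
orientation: [0.001, 0.631, 0.776, 0.005]
force: [-0.7, 0.4, 0.7]
finger_gap: 0.0068
finger_force: 59.0
```

```bash
python3 - <<'E'
from h import *
plan([.417,-.040,.21],86.5)
for n in("side","top"):
    im=bot.get_image(n); print([(np.round(d["at"],3).tolist(),round(d["confidence"],2)) for d in bot.spot_in(n,"tub")])
h=cv2.cvtColor(im,cv2.COLOR_BGR2HSV); m=((h[...,1]<40)&(h[...,2]>205)).astype(np.uint8); w=np.zeros_like(m); u,v=px("top",[.419,-.005,.06])[0].astype(int); w[v-45:v+45,u-50:u+50]=1
p=np.argwhere(m*w)[:,::-1].astype(np.float32); r=cv2.minAreaRect(p); print(len(p),r[2],at_z("top",cv2.boxPoints(r),.062).mean(0))
E
```

```text
plan [-39.08  -9.6    0.55] roll -74.79 | pos [0.4317 0.3621 0.2184] yaw 11.71 q6 2.06 t 41.1 gap 0.0068 F [-0.7  0.4  0.7] T [-0.02  0.01  0.01]
[([0.423, -0.015, 0.035], 0.81)]
[([0.421, -0.032, 0.007], 0.79)]
709 4.513988018035889 [ 0.41897819 -0.0054302   0.062     ]
```

apply_moves(
  rows=[
    {"jaw": 0, "tx": -39.1, "ty": -9.6, "tz": 0, "roll": -75},
    {"jaw": 0, "tx": -39.1, "ty": -9.6, "tz": 0, "roll": -75},
    {"jaw": 0, "tx": -39.1, "ty": -9.6, "tz": 0, "roll": -75},
    {"jaw": 0, "tx": -39.1, "ty": -9.6, "tz": 0, "roll": -75},
    {"jaw": 0, "tx": -39.1, "ty": -9.6, "tz": 0, "roll": -75},
    {"jaw": 0, "tx": -39.1, "ty": -9.6, "tz": 0, "roll": -75},
    {"jaw": 0, "tx": -39.1, "ty": -9.6, "tz": 0, "roll": -75},
    {"jaw": 0, "tx": -39.1, "ty": -9.6, "tz": 0, "roll": -75},
    {"jaw": 0, "tx": -39.1, "ty": -9.6, "tz": 0, "roll": -75},
    {"jaw": 0, "tx": -39.1, "ty": -9.6, "tz": 0, "roll": -75},
    {"jaw": 0, "tx": -39.1, "ty": -9.6, "tz": 0, "roll": -75},
    {"jaw": 0, "tx": -39.1, "ty": -9.6, "tz": 0, "roll": -75},
  ],
)

```text
time: 42.55
tool_pos: [0.4151, -0.0413, 0.21]
orientation: [-0.001, 0.031, 1.0, 0.0]
force: [-0.1, -0.1, -0.7]
finger_gap: 0.0069
finger_force: 59.0
```

```bash
python3 - <<'E'
from h import *
plan([.417,-.040,.101],86.5)
E
```

```text
plan [-0.2   0.14 10.9 ] roll 0.0 | pos [ 0.4151 -0.0413  0.21  ] yaw 86.5 q6 -0.04 t 42.5 gap 0.0069 F [-0.1 -0.1 -0.7] T [-0.01  0.    0.01]
```

apply_moves(
  rows=[
    {"jaw": 0, "tx": -0.2, "ty": 0.1, "tz": 4, "roll": 0},
    {"jaw": 0, "tx": -0.2, "ty": 0.1, "tz": 8, "roll": 0},
    {"jaw": 0, "tx": -0.2, "ty": 0.1, "tz": 10.5, "roll": 0},
    {"jaw": 0, "tx": -0.2, "ty": 0.1, "tz": 10.9, "roll": 0},
    {"jaw": 0, "tx": -0.2, "ty": 0.1, "tz": 10.9, "roll": 0},
  ],
)

```text
time: 43.05
tool_pos: [0.4172, -0.0398, 0.1018]
orientation: [-0.0, 0.029, 1.0, 0.0]
force: [0.2, -0.0, -0.5]
finger_gap: 0.0071
finger_force: 59.1
```

apply_moves(
  rows=[
    {"jaw": 35, "tx": 0, "ty": 0, "tz": 0, "roll": 0},
    {"jaw": 35, "tx": 0, "ty": 0, "tz": 0, "roll": 0},
    {"jaw": 35, "tx": 0, "ty": 1, "tz": 0, "roll": 0},
    {"jaw": 35, "tx": 0, "ty": 2.5, "tz": 0, "roll": 0},
    {"jaw": 35, "tx": 0, "ty": 4, "tz": 0, "roll": 0},
    {"jaw": 35, "tx": 0, "ty": 5, "tz": 0, "roll": 0},
    {"jaw": 35, "tx": 0, "ty": 5, "tz": 0, "roll": 0},
    {"jaw": 35, "tx": 0, "ty": 5, "tz": -5, "roll": 0},
    {"jaw": 35, "tx": 0, "ty": 5, "tz": -10, "roll": 0},
    {"jaw": 35, "tx": 8, "ty": 25, "tz": -10, "roll": 0},
    {"jaw": 35, "tx": 8, "ty": 25, "tz": -10, "roll": 0},
    {"jaw": 35, "tx": 8, "ty": 25, "tz": -10, "roll": 0},
  ],
)

```text
time: 44.25
tool_pos: [0.3723, 0.1524, 0.2025]
orientation: [0.001, 0.03, 1.0, 0.0]
force: [0.9, 0.7, -0.4]
finger_gap: 0.0299
finger_force: 0.0
```

```bash
python3 - <<'E'
from h import *
plan([.417,-.040,.101],86.5)
I={}
for n in("side","top"): I[n]=bot.get_image(n)
cv2.imwrite("pics/f1.png",cv2.resize(np.hstack([I["side"][140:360,200:460],I["top"][130:300,240:480][:,:].copy() if 0 else cv2.copyMakeBorder(I["top"][130:300,240:480],0,50,0,0,0)]),None,fx=1.55,fy=1.55))
E
```

```text
plan [ -5.59 -18.94  10.15] roll 0.08 | pos [0.3723 0.1524 0.2025] yaw 86.58 q6 0.45 t 44.2 gap 0.0299 F [ 0.9  0.7 -0.4] T [ 0.01 -0.08 -0.03]
```

View pics/f1.png

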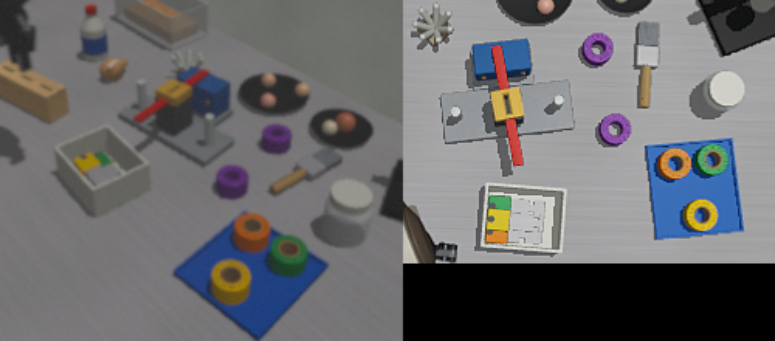

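All three keys are in the tub, the three rolls lie flat in the tray, the bar is open, and the bystanders haven't moved.

```bash
python3 -c "
from station import bot
print(bot.finish_job())"
```

```text
the job is handed in; nothing more can be done
None
```

I handed the job in at about 44 s: the green key opened the lock after the orange one jammed, all three keys are in the white tub, the latch bar is at its stop, and the three rolls (orange, green, yellow) lie flat in the blue tray; no verdict came back.

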